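# Close a two-part plaster casting mould and wedge it shut

## Task

Close the plaster cup mould on the casting board for the next cast: push the loose half along the board until it sits square on the keys of the standing half with the seam shut, then push the wooden wedge in between the loose half and the slanted cleat, thin end first, until it sits tight and by itself keeps the mould pressed shut. Only push them with the fingers: do not grip, lift or tip anything, be gentle, and leave the other things on the table alone.

Things in the scene. Friction and masses are not known exactly. Their poses are not given: they have to be found in the camera images.
- casting_board: Smooth varnished wooden board fixed to the table, 270 mm along its x, 400 mm along its y, 12 mm thick. x is the closing direction, towards the standing half; z is up. Origin on its underside, straight below point half_home: it spans x -135 to 135 mm, y -100 to 300 mm. Its level top is 12 mm above the table. All board coordinates below are from this origin.
- standing_seam (a point): Centre of the seam face of the standing mould half (board x = 33 mm, y = 0, 54 mm above the table); axes as the board's. That white half is fixed: 66 x 130 mm, 84 mm high above the board, wooden stops behind and beside it up to 34 mm high. Two smooth grey ball-shaped keys, 18 mm across, stand out 7 mm from its face towards -x, at y = +-50 mm, at this height.
- loose_half: Loose half of the white plaster cup mould: 66 mm along x, 130 mm along y, 84 mm high, 0.65 to 0.95 kg. Origin: centre of its underside, z up. Seam face at its x = +33 mm, with half a cup cavity and two key sockets, which centre it from 4 mm off; flat back at x = -33 mm; centre of mass at x = -6 mm. Starts on the board 14 to 32 mm short of closed, up to 22 mm sideways and 0.12 rad off.
- half_back (a point): Point on the flat back of the loose half (its x = -33 mm, y = 0), 34 mm above the board, axes as the half's: a good height to push at. Here fingertips pass over the cleat and the wedge, and the half slides on the varnished board without tipping (friction about 0.22 to 0.34).
- half_home (a point): Point on the board's top where the origin of the loose half lies when the mould is closed; axes as the board's.
- cleat_face (a point): Middle of the foot of the cleat's slanted face (board x = -89 mm, y = 22 mm, on the board's top); axes as the board's. The cleat is a fixed wooden bar, 170 x 24 mm, 18 mm high. This face looks at the mould and runs straight from board x = -80 mm, y = -62 mm to x = -98 mm, y = 106 mm: parallel to the wedge's tapered face when the wedge is straight.
- wedge: Dark brown wooden wedge lying flat, 150 mm long (y), 22 mm high, 0.14 kg. Origin: underside, mid-length. Straight face (to the mould) at its x = +28 mm; tapered face (to the cleat) at x = -20 mm at the thin end (y = -75 mm) and -36 mm at the thick end (y = +75 mm); thin end eased 5 mm. Starts at board y = 180 to 215 mm, thin end to the slot, up to 14 mm and 0.12 rad out of line; goes in along the board's -y.
- wedge_home (a point): Point on the board's top (board x = -61 mm, y = 25 mm) where the wedge's origin lies when it is snug between the cleat and the closed mould; axes as the board's. Each mm the mould stays open stops the wedge 9 mm short. Its thick end is then at board y = 100 mm, clear of the mould's side (y = 65 mm). It stays by friction.
- cup_bisque: Bystander: pale unglazed cup, 65 mm wide, 67 mm high, right of the board. Origin at its foot.
- cup_glazed: Bystander: green cup, 65 mm wide, 71 mm high, left of the board. Origin at its foot.
- sprig_mould: Bystander: small white plaster block with a round hollow, 52 x 70 x 31 mm, right of the board. Origin at its underside.
- rib_green: Bystander: flat green kidney-shaped rib, 50 x 82 x 9 mm, left of the board. Origin at its underside.
- stamp_1: Bystander: small upright wooden stamp, 19 mm wide, 54 mm high, left of the board. Origin at its foot.
Mind the look-alikes: they are no part of the job. What is shaped like the loose_half but blue is not meant.

How it is judged:
On the way, in this order (a step that is already met when the one before it is completed fails the run):
1. the loose half is pushed on to the keys, the seam shut to within 5 mm (x of loose_half in the frame of half_home above -0.005 m and y of loose_half in the frame of half_home between -0.005 and 0.005 m and angle between the x axis of loose_half and the x axis of casting_board, either way round below 0.05 rad), for 0.2 s.
2. the wedge is pushed in between the loose half and the cleat until snug (x of loose_half in the frame of half_home above -0.003 m and y of loose_half in the frame of half_home between -0.004 and 0.004 m and z of loose_half in the frame of half_home below 0.003 m and angle between the x axis of loose_half and the x axis of casting_board, either way round below 0.03 rad and y of wedge in the frame of wedge_home between -0.015 and 0.015 m and x of wedge in the frame of wedge_home between -0.004 and 0.004 m and z of wedge in the frame of wedge_home below 0.003 m and angle between the x axis of wedge and the x axis of casting_board, either way round below 0.04 rad and contact force between wedge and loose_half above 1 N), for 0.2 s.
At the end, for the whole second after the job is handed in: The loose half stands flat on the board within 3 mm of fully closed, within 4 mm sideways and 0.03 rad square; the wedge lies flat between it and the cleat, within 15 mm of its snug place along the slot, and presses on the half with over 1 N by itself; both are at rest (all of step 2 and linear speed of each of loose_half, wedge below 0.01 m/s); the robot touches nothing.
It fails at once if the loose half is lifted more than 8 mm or tipped (z of loose_half in the frame of half_home above 0.008 m or angle between loose_half's own z axis and vertical above 0.2 rad).
It fails at once if the wedge is lifted more than 8 mm, tipped or pushed off the board (z of wedge in the frame of wedge_home above 0.008 m or z of wedge in the frame of wedge_home below -0.006 m or angle between wedge's own z axis and vertical above 0.2 rad).
It fails at once if the loose half or the wedge is gripped or pushed harder than 35 N, or the wedge is forced on the plaster with over 60 N (contact force between any of the fingers, the arm and loose_half above 35 N or contact force between any of the fingers, the arm and wedge above 35 N or contact force between wedge and loose_half above 60 N).
It fails at once if another thing on the table is disturbed (moved more than 15 mm) (distance of any of cup_bisque, cup_glazed, sprig_mould, rib_green, stamp_1 from where it was at the start of the episode above 0.015 m).
It also fails if it takes over 69 s, if anything falls off the work surface, if the arm or the gripper's body presses on something with over 40 N, if the wrist force passes 120 N, or if a joint passes its speed limit or range.

## Robot

A 6-joint arm with a two-finger parallel gripper is mounted at the origin on a cart in front of the work surface, level with it; the furniture and walls round the work are solid. World frame = base frame: x ahead of the robot, y to its left, z up, the work surface at z = 0. Lengths are in m, angles in rad, forces in N, time in s.
With the tool pointing down it reaches from about 0.15 to 0.775 m from the base axis. Payload 6.1 kg.
Tool frame: the origin (TCP) lies midway between the tips of the shut fingers; the grasp point (between the pads) lies env.tcp_to_grasp behind it (env.tcp_to_grasp is the distance from the TCP to the grasp point, in m); z points along the fingers, y is the direction in which the jaws open and shut (so a half turn about z gives the same grasp; the last joint's range is limited). The gripper opens to 85 mm and grips with 20 to 120 N. Pads are 22 mm wide; open, the fingers measure 114 mm over their backs; the gripper's body (76 mm by 85 mm) begins 54 mm behind the grasp point. The pads swing forward as they close: fully open they stand 13 mm farther back than shut.
Start: joints at [-1.124, 0.126, -0.04, 1.405, 0, 1.571], TCP at [0.227, -0.473, 0.199] pointing down, gripper open.
Joint ranges: [-2.72, 2.72], [-0.95, 1.95], [-1.27, 1.35], [-1.78, 2.02], [-1.46, 1.47], [-3.14, 3.14]. Speed limits (rad/s): [2.39, 2.39, 3.01, 3.14, 3.14, 3.14].

## Interface

Orientations are given as a unit quaternion [x, y, z, w].
In Python, from rig import env gives the robot as it stands. The module is installed in compiled form; this text tells all that it offers.
- The arm moves only by the tool move_arm, never from a script. Its argument "plan" is a list of rows, each an object of numbers: "tx", "ty", "tz": the shift along the tool's x, y, z each as a share of 0.04 m, from -1 to 1; "ax", "ay", "az": the turn, a rotation vector about the tool's x, y, z each as a share of 0.15 rad, from -1 to 1; "grip": the gripper's target within -1 to 1 (shut at 1, half-way at 0, fully open at -1). In form: [{"tx": .., "ty": .., "tz": .., "ax": .., "ay": .., "az": .., "grip": ..}, ...]. A call has 1 to 12 rows; each row shifts and turns the commanded pose from where the row before left it, along the tool's axes as they then stand; what a row does not reach is not made up. A row lasts 1/10 s, in which the tool goes at most 50 mm and 8.59 degrees, less where a joint would pass 70% of its speed; a pose out of reach is approached as far as the arm can. A call with a number of a shift or a turn outside -1 to 1 is refused whole. A call with a gripper value outside its range is refused whole. The fingers move at their own pace and stop on an object; "newtons" is the grip in N (left out, the last holds). Time passes only in rows, so rows that do not move let the fingers close. It gives the time, the measured TCP pose, the force and the opening at its end, in the units of the state.
- env.get_obs(): the state, without advancing time (a new reading comes with each control period).
- env.snapshot(name): name is "scene" or "side" or "wrist"; returns a dict with "image" (480x640x3 uint8, blue, green, red), "fx", "fy", "cx", "cy" (pixels), "k1" (the pictures are not rectified: a ray, as slopes to the right and down, at radius r is drawn at 1 + k1 r^2 times it, then the intrinsics apply), "R" (3x3) and "t" (3): a world point X has camera coordinates R X + t. Camera axes: x right, y down, z forward; pixel columns grow to the right and rows downward; lengths in m; the calibration is good to about 2 mm. A picture is of the moment at which its call begins. There is no depth.
- env.sign_off(): hands the job in, once; it reports no verdict.
The state is a dict: "time_s": time; "joint_positions": joint angles; "dq": joint speeds; "joint_efforts": joint torques, N m; "tcp_pos": TCP position; "tcp_rot": TCP orientation; "force": force on the tool from outside, world axes, zero at the start; "torque": the same for the moment, N m; "width": finger opening in m.
Only numpy, scipy, OpenCV 4.12 (cv2) and the standard library are available. Lean on these libraries where they do the work, as an engineer would, in place of code of your own. Each camera call takes 0.05 s, during which the arm holds its last target.

## Working session

There is one attempt and no reset: what is moved stays moved. The work goes in short steps, Python scripts to look and compute and a tool call to move; the robot and the scene stay as the last step left them, time stands still between calls to the robot, and variables do not carry over. Pictures are saved under pics/ and viewed, and the job is handed in when it is done.

Besides the shell and the picture viewer there is one more tool, called after ">>>" as a command line: name --argument value ..., lists and objects as JSON in quotes. move_arm: Moves the arm, as the interface text tells. Shift numbers are shares of 0.04 m and turn numbers shares of 0.15 rad, none past 1 either way. Its arguments: {"type":"object","properties":{"plan":{"type":"array","items":{"type":"object","properties":{"tx":{"type":"number"},"ty":{"type":"number"},"tz":{"type":"number"},"ax":{"type":"number"},"ay":{"type":"number"},"az":{"type":"number"},"grip":{"type":"number"}}}},"newtons":{"type":"number"}},"required":["plan"]}

```bash
mkdir -p pics
cat > h.py <<'E'
import numpy as np, cv2, pickle
from rig import env
def snap(n,f):
    s=env.snapshot(n); cv2.imwrite(f'pics/{f}.png',s['image']); pickle.dump(s,open(f'pics/{f}.pkl','wb')); return s
def ray(s,u,v):
    x=(u-s['cx'])/s['fx'];y=(v-s['cy'])/s['fy'];r=np.hypot(x,y);q=r
    for _ in range(30): q=r/(1+s['k1']*q*q)
    k=q/r if r>0 else 1
    R=np.array(s['R']);t=np.array(s['t']);return -R.T@t, R.T@np.array([x*k,y*k,1])
def plane(s,u,v,z):
    c,d=ray(s,u,v);return c+d*(z-c[2])/d[2]
def proj(s,X):
    p=np.array(s['R'])@np.array(X)+np.array(s['t']);x,y=p[:2]/p[2];f=1+s['k1']*(x*x+y*y)
    return np.array([s['fx']*x*f+s['cx'],s['fy']*y*f+s['cy']])
def tri(s1,p1,s2,p2):
    A=[];b=[]
    c1,d1=ray(s1,*p1);c2,d2=ray(s2,*p2)
    k=np.linalg.lstsq(np.c_[d1,-d2],c2-c1,rcond=None)[0]
    a=c1+k[0]*d1;e=c2+k[1]*d2
    return (a+e)/2,np.linalg.norm(a-e)
def load(f): return pickle.load(open(f'pics/{f}.pkl','rb'))
E
python3 - <<'E'
from h import *
o=env.get_obs();print(o,env.tcp_to_grasp)
for n in ('scene','side','wrist'):
    s=snap(n,n+'0');print(n,s['fx'],s['k1'],-np.array(s['R']).T@s['t'])
E
```

```text
{'time_s': 0.0, 'joint_positions': array([-1.12395722e+00,  1.26362099e-01, -4.06353938e-02,  1.40540984e+00,
       -3.58506805e-06,  1.57076707e+00]), 'dq': array([ 0.00073143, -0.00093128, -0.00014659, -0.0008551 ,  0.00065582,
       -0.00051985]), 'joint_efforts': array([ 2.40322326e-03, -4.35917044e+01,  3.52923059e+01,  1.72564911e-02,
        4.92704803e-04, -5.96481627e-06]), 'tcp_pos': array([ 0.22665375, -0.47302333,  0.19812538]), 'tcp_rot': array([ 9.75141939e-01,  2.21579670e-01, -1.80207930e-04, -7.85087129e-04]), 'force': array([ 1.03357939,  0.90619218, -0.10893353]), 'torque': array([ 0.02008999,  0.00406761, -0.00032684]), 'width': 0.08569643367992494} 0.0187
scene 484.576429215352 -0.004069901988668001 [0.10728064 0.93558903 1.13148363]
side 456.86206398088456 -0.07755013817875764 [-0.07358225  1.12813167  0.57172953]
wrist 401.8026653213498 -0.003193663425241714 [ 0.29778456 -0.43955436  0.37361886]
```

View pics/scene0.png

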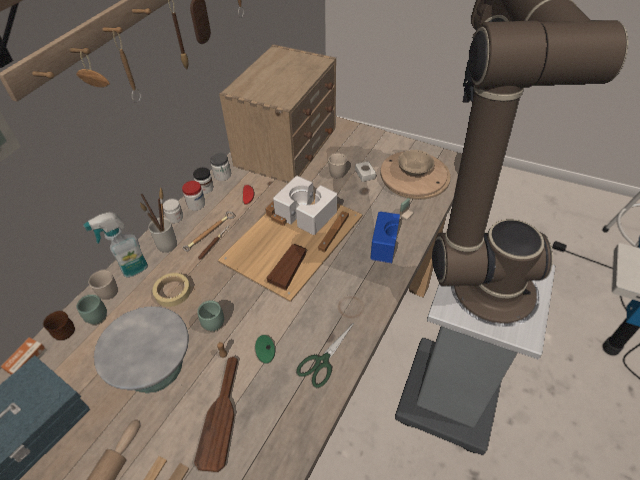

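View pics/side0.png

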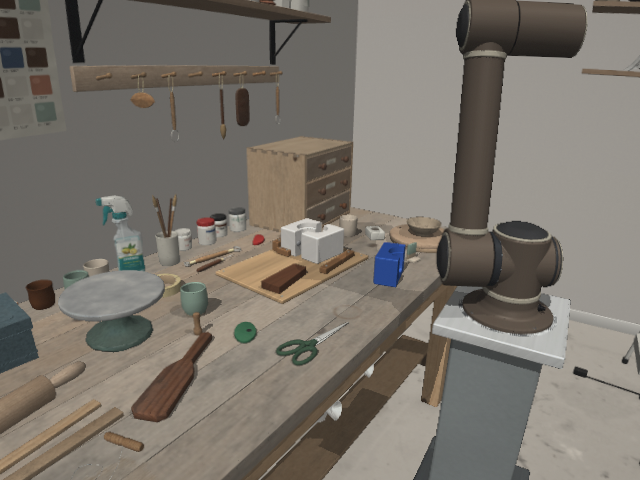

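View pics/wrist0.png

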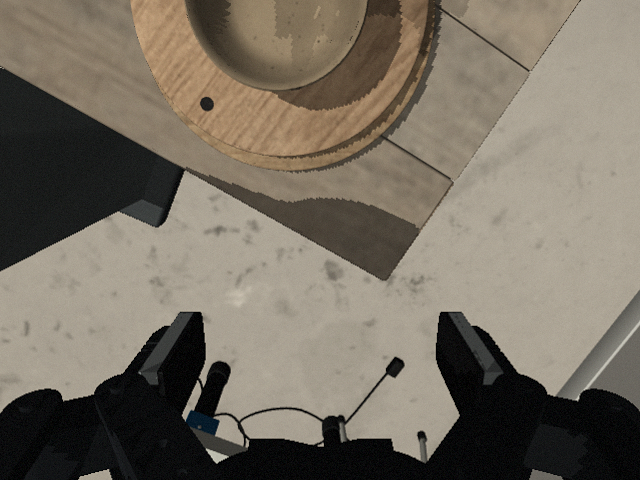

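Scene: white loose half near (320,210), standing half near (290,190), the wooden cleat near (334,230) and the dark wedge near (287,266). The blue look-alike at (385,237) stands off the board, so it isn't meant. I'll enlarge that area to confirm.

Run:
```python
from h import *
s=load('scene0');im=s['image']
c=cv2.resize(im[160:310,200:420],None,fx=3.6,fy=3.6,interpolation=cv2.INTER_CUBIC);cv2.imwrite('pics/c0.png',c)
t=load('side0')
c=cv2.resize(t['image'][200:310,200:420],None,fx=3.6,fy=3.6,interpolation=cv2.INTER_CUBIC);cv2.imwrite('pics/c1.png',c)
for n,p in dict(bl=(220,261),bn=(291,297),wedge=(287,266),cleat=(334,230),loose=(320,210),blue=(385,237)).items(): print(n,plane(s,*p,0.012))
```

```text
bl [0.7661043  0.22805295 0.012     ]
bn [0.51345386 0.26129541 0.012     ]
wedge [0.57310018 0.16643326 0.012     ]
cleat [ 0.50129089 -0.02112955  0.012     ]
loose [ 0.57778209 -0.085394    0.012     ]
blue [ 0.34461634 -0.05547676  0.012     ]
```

View pics/c0.png

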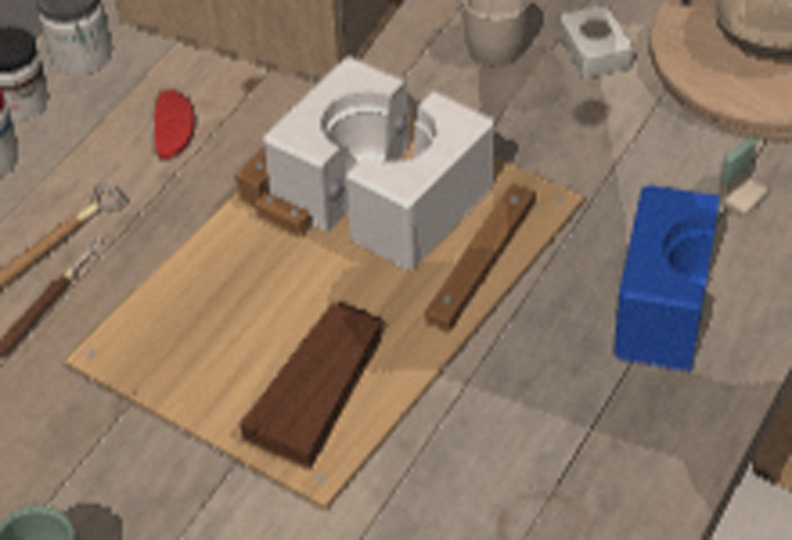

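View pics/c1.png

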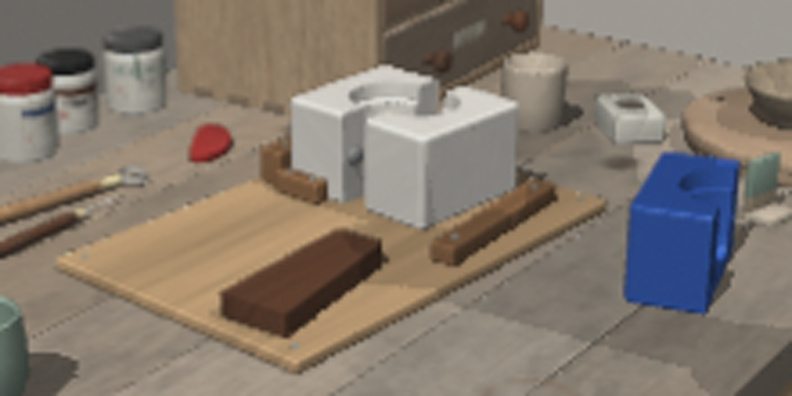

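The loose half is the white one nearest the cleat: crop (420,180), scene (317,210). It lies on the board with sockets facing the standing half. The blue block has the same shape but is the wrong colour and off the board. Next I'll move the wrist camera above the board.

>>> move_arm --plan '[{"az": 0.96, "tz": -0.5, "grip": 1}, {"az": 0.96, "tz": -0.5, "grip": 1}, {"az": 0.96, "tz": -0.5, "grip": 1}, {"az": 0.96, "tz": -0.5, "grip": 1}, {"tx": 0.28, "ty": -0.94, "grip": 1}, {"tx": 0.28, "ty": -0.94, "grip": 1}, {"tx": 0.28, "ty": -0.94, "grip": 1}, {"tx": 0.28, "ty": -0.94, "grip": 1}, {"tx": 0.28, "ty": -0.94, "grip": 1}, {"tx": 0.28, "ty": -0.94, "grip": 1}, {"tx": 0.28, "ty": -0.94, "grip": 1}, {"tx": 0.28, "ty": -0.94, "grip": 1}]'

```text
invalid input
```

>>> move_arm --plan '[{"tx": 0.28, "ty": -0.94, "grip": 1}, {"tx": 0.28, "ty": -0.94, "grip": 1}, {"tx": 0.28, "ty": -0.94, "grip": 1}, {"tx": 0.28, "ty": -0.94, "grip": 1}, {"tx": 0.28, "ty": -0.94, "grip": 1}, {"grip": 1}, {"grip": 1}]'

```text
invalid input
```

Run:
```python
from h import *
o=env.get_obs();print(o['time_s'],o['tcp_pos'],o['tcp_rot'],o['force'],o['width'])
s=snap('wrist','w1');print(-np.array(s['R']).T@s['t']);print(np.array(s['R']))
```

```text
0.15 [ 0.22668593 -0.4731393   0.19830113] [ 9.75150562e-01  2.21542282e-01 -1.28585316e-04 -6.18088652e-04] [-0.81554579 -0.62205428 -0.05283327] 0.08539255859223294
[ 0.29779559 -0.43957703  0.37371787]
[[ 0.43137305 -0.90217184 -0.00180576]
 [-0.85810175 -0.41091726  0.30790971]
 [-0.27852949 -0.13127442 -0.95141387]]
```

View pics/w1.png

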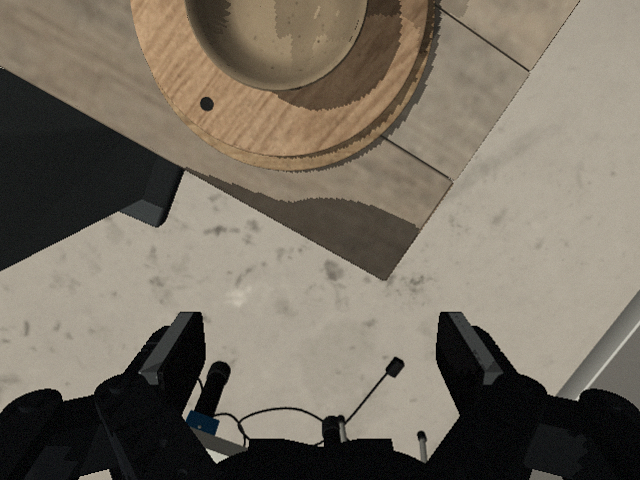

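The image is unchanged because the moves were refused. I'll try again with every key filled in, starting with a one-row test.

>>> move_arm --plan '[{"tx": 0, "ty": 0, "tz": -0.5, "ax": 0, "ay": 0, "az": 0.96, "grip": 1}]' --newtons 20

```text
time_s: 0.3
tcp_pos: [0.2262, -0.4722, 0.2165]
tcp_rot: [0.989, 0.149, -0.001, -0.002]
force: [-0.2, -0.0, -0.2]
width: 0.0735
```

>>> move_arm --plan '[{"tx": 0, "ty": 0, "tz": -0.5, "ax": 0, "ay": 0, "az": 0.96, "grip": 1}, {"tx": 0, "ty": 0, "tz": -0.5, "ax": 0, "ay": 0, "az": 0.96, "grip": 1}, {"tx": 0, "ty": 0, "tz": -0.5, "ax": 0, "ay": 0, "az": 0.96, "grip": 1}, {"tx": 0.4, "ty": -0.96, "tz": 0, "ax": 0, "ay": 0, "az": 0, "grip": 1}, {"tx": 0.4, "ty": -0.96, "tz": 0, "ax": 0, "ay": 0, "az": 0, "grip": 1}, {"tx": 0.4, "ty": -0.96, "tz": 0, "ax": 0, "ay": 0, "az": 0, "grip": 1}, {"tx": 0.4, "ty": -0.96, "tz": 0, "ax": 0, "ay": 0, "az": 0, "grip": 1}, {"tx": 0.4, "ty": -0.96, "tz": 0, "ax": 0, "ay": 0, "az": 0, "grip": 1}, {"tx": 0.4, "ty": -0.96, "tz": 0, "ax": 0, "ay": 0, "az": 0, "grip": 1}, {"tx": 0.4, "ty": -0.96, "tz": 0, "ax": 0, "ay": 0, "az": 0, "grip": 1}, {"tx": 0.4, "ty": -0.96, "tz": 0, "ax": 0, "ay": 0, "az": 0, "grip": 1}, {"tx": 0.4, "ty": -0.96, "tz": 0, "ax": 0, "ay": 0, "az": 0, "grip": 1}]'

```text
time_s: 1.5
tcp_pos: [0.4146, -0.1477, 0.2789]
tcp_rot: [0.998, -0.065, 0.0, 0.0]
force: [0.9, -0.4, -0.5]
width: -0.0002
```

>>> move_arm --plan '[{"tx": 0.4, "ty": -0.96, "tz": 0, "ax": 0, "ay": 0, "az": 0, "grip": 1}, {"tx": 0.4, "ty": -0.96, "tz": 0, "ax": 0, "ay": 0, "az": 0, "grip": 1}, {"tx": 0.4, "ty": -0.96, "tz": 0, "ax": 0, "ay": 0, "az": 0, "grip": 1}, {"tx": 0.4, "ty": -0.96, "tz": 0, "ax": 0, "ay": 0, "az": 0, "grip": 1}, {"tx": 0.4, "ty": -0.96, "tz": 0, "ax": 0, "ay": 0, "az": 0, "grip": 1}, {"tx": 0, "ty": 0, "tz": 0, "ax": 0, "ay": 0, "az": 0, "grip": 1}, {"tx": 0, "ty": 0, "tz": 0, "ax": 0, "ay": 0, "az": 0, "grip": 1}, {"tx": 0, "ty": 0, "tz": 0, "ax": 0, "ay": 0, "az": 0, "grip": 1}]'

```text
time_s: 2.3
tcp_pos: [0.5114, -0.0177, 0.2802]
tcp_rot: [0.999, -0.029, 0.0, -0.02]
force: [-0.1, 0.3, -0.0]
width: 0.0
```

Run:
```python
from h import *
o=env.get_obs();print(o['time_s'],o['tcp_pos'],o['tcp_rot'],o['force'],o['width'])
s=snap('wrist','w2');print(-np.array(s['R']).T@s['t']);print(np.array(s['R']))
```

```text
2.3 [ 0.51142704 -0.01773339  0.28023877] [ 9.99376180e-01 -2.93771692e-02  1.99765706e-04 -1.96008217e-02] [-0.08821167  0.25500368 -0.04415912] 4.168968852071999e-05
[ 0.58977452 -0.02954835  0.45544027]
[[-0.05950781 -0.99743885 -0.03968086]
 [-0.9501212   0.04440372  0.30870376]
 [-0.30615115  0.05607191 -0.95033016]]
```

View pics/w2.png

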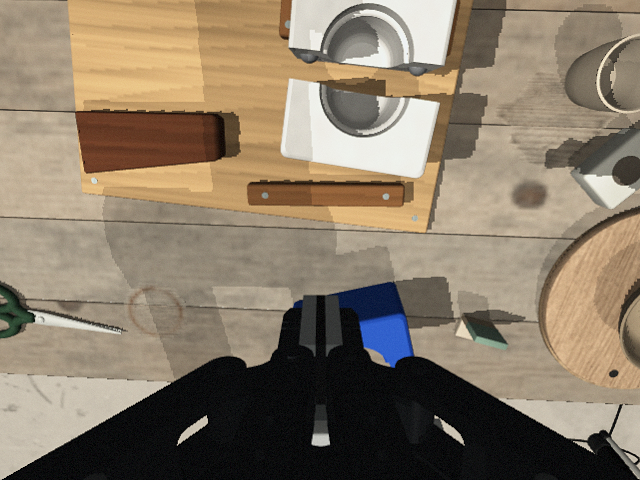

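View w2 shows: wedge (150,140) with its thin end to the right at (220,137), loose half (358,128), standing half (370,30) with keys at (310,56) and (418,69), cleat (325,193) and board near edge from (82,192) to (428,232). Next I'll measure with masks.

```bash
cat > m.py <<'E'
from h import *
def lines(mask,s,z):
    pass
def white(im):
    hsv=cv2.cvtColor(im,cv2.COLOR_BGR2HSV)
    return ((hsv[...,1]<28)&(hsv[...,2]>150)).astype(np.uint8)*255
E
python3 - <<'E'
from h import *
print(env.get_obs()['joint_positions'])
s=load('w2');im=s['image']
hsv=cv2.cvtColor(im,cv2.COLOR_BGR2HSV)
for n,p in dict(loosetop=(300,140),standtop=(440,30),table=(500,130),board=(240,100),boardsh=(240,160),wedge=(150,135),cleat=(325,193),wedgeside=(150,112),wthick=(82,140),cav=(360,110),tablesh=(450,150)).items(): print(n,hsv[p[1],p[0]])
c=cv2.resize(im[0:240,60:480],None,fx=1.9,fy=1.9,interpolation=cv2.INTER_CUBIC);cv2.imwrite('pics/c2.png',c)
E
```

```text
[-0.06001302  0.11570104  0.12722412  1.58275906  0.03926731  3.1405853 ]
loosetop [ 25  15 221]
standtop [ 30   6 238]
table [ 17  52 175]
board [ 17 118 196]
boardsh [ 17 120 178]
wedge [ 10 160  99]
cleat [ 14 162 142]
wedgeside [ 17 152  47]
wthick [ 10 163 108]
cav [ 20  20 112]
tablesh [19 58 92]
```

View pics/c2.png

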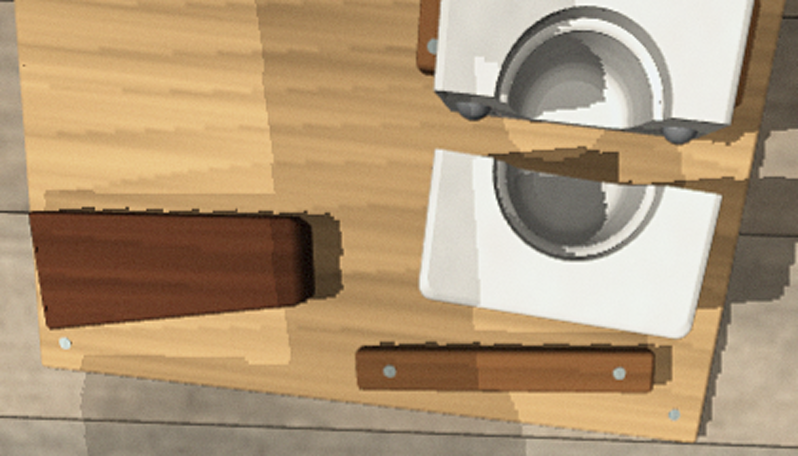

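```bash
cat > m.py <<'E'
from h import *
def edge(s,a,b,z,w=5,n=40,trim=.08,sign=0):
    """edge near image segment a-b -> world line (point,dir) on plane z, by max gradient across"""
    g=cv2.GaussianBlur(cv2.cvtColor(s['image'],cv2.COLOR_BGR2GRAY).astype(np.float32),(0,0),.8)
    a=np.array(a,float);b=np.array(b,float);d=(b-a)/np.linalg.norm(b-a);nn=np.array([-d[1],d[0]])
    o=np.arange(-w,w+.01,.25);P=[]
    for k in np.linspace(trim,1-trim,n):
        p=a+k*(b-a);q=p+o[:,None]*nn
        v=cv2.remap(g,q[:,0].astype(np.float32)[None],q[:,1].astype(np.float32)[None],cv2.INTER_LINEAR)[0]
        e=np.gradient(v); e=np.abs(e) if sign==0 else e*sign
        i=int(e.argmax())
        if e[i]>1.0: P.append(p+o[i]*nn)
    W=np.array([plane(s,*p,z)[:2] for p in P],np.float32)
    for _ in range(3):
        l=cv2.fitLine(W,cv2.DIST_HUBER,0,1e-4,1e-4).ravel()
        r=(W-l[2:])@np.array([-l[1],l[0]]); W=W[np.abs(r)<max(.0008,2*np.median(np.abs(r)))]
    r=(W-l[2:])@np.array([-l[1],l[0]])
    dd=l[:2]; A=plane(s,*a,z)[:2];B=plane(s,*b,z)[:2]
    if dd@(B-A)<0: dd=-dd
    return l[2:].astype(float),dd.astype(float),len(W),r.std()
def inter(l1,l2):
    k=np.linalg.solve(np.c_[l1[1],-l2[1]],l2[0]-l1[0]);return l1[0]+k[0]*l1[1]
def ang(l): return np.arctan2(l[1][1],l[1][0])
E
python3 - <<'E'
from m import *
s=load('w2')
def C(x,y): return (60+x/1.9,y/1.9)
E=dict(
 bnear=edge(s,C(45,368),C(690,440),.012),
 bleft=edge(s,C(17,20),C(29,200),.012),
 sseam=edge(s,C(437,92),C(500,100),.096),sseam2=edge(s,C(437,92),C(728,124),.096),
 lback=edge(s,C(432,298),C(675,337),.096), lleft=edge(s,C(435,155),C(421,285),.096), lright=edge(s,C(719,200),C(690,325),.096),
 lseamL=edge(s,C(437,150),C(494,156),.096),lseamR=edge(s,C(662,185),C(718,194),.096),
 sleft=edge(s,C(439,5),C(436,88),.096),sright=edge(s,C(752,5),C(731,118),.096),
 wtop=edge(s,C(36,212),C(290,216),.034),wbot=edge(s,C(52,327),C(290,303),.034),wthick=edge(s,C(33,218),C(47,322),.034),
 cface=edge(s,C(365,346),C(645,350),.030),
 )
for k,e in E.items(): print(k,e[0].round(4),'deg %.2f'%np.degrees(ang(e)),e[2],'%.4f'%e[3])
print('lback corners',inter(E['lback'],E['lleft']),inter(E['lback'],E['lright']))
print('lseam corners',inter(E['lseamL'],E['lleft']),inter(E['lseamR'],E['lright']))
print('stand corners',inter(E['sseam2'],E['sleft']),inter(E['sseam2'],E['sright']))
print('board corner', inter(E['bnear'],E['bleft']))
print('wedge', inter(E['wthick'],E['wtop']),inter(E['wthick'],E['wbot']))
sc=load('scene0');c=inter(E['lback'],E['lright']);
for n in ('scene0','side0'):
  print(n,proj(load(n),[*inter(E['lback'],E['lleft']),.096]),proj(load(n),[*inter(E['bnear'],E['bleft']),.012]))
E
```

```text
bnear [0.4864 0.1009] deg -99.71 32 0.0003
bleft [0.6474 0.2449] deg 170.31 36 0.0003
sseam [ 0.6361 -0.0067] deg -100.07 39 0.0002
sseam2 [ 0.6295 -0.0449] deg -99.70 15 0.0002
lback [ 0.537  -0.0432] deg -102.20 40 0.0003
lleft [0.5866 0.0159] deg 167.88 40 0.0003
lright [ 0.5589 -0.1093] deg 167.54 40 0.0003
lseamL [ 0.6122 -0.0038] deg -102.93 40 0.0002
lseamR [ 0.5911 -0.1025] deg -102.80 40 0.0002
sleft [0.6543 0.0056] deg 170.07 40 0.0002
sright [ 0.6393 -0.1222] deg 170.40 40 0.0002
wtop [0.5991 0.1804] deg -94.10 28 0.0004
wbot [0.541  0.1627] deg -87.58 40 0.0003
wthick [0.5756 0.2419] deg 175.54 40 0.0003
cface [ 0.5161 -0.0072] deg -93.40 32 0.0005
lback corners [0.55138325 0.02343556] [ 0.52434739 -0.10162469]
lseam corners [0.61530124 0.00970658] [ 0.58813111 -0.11572256]
stand corners [0.63861959 0.00835232] [ 0.61696183 -0.11838794]
board corner [0.51491537 0.26747069]
wedge [0.60340098 0.23977626] [0.53756064 0.24491105]
scene0 [312.92078638 216.20281932] [289.55688591 298.51002448]
side0 [317.72848959 237.98365419] [282.40799349 299.6142009 ]
```

Board yaw is about -9.75° and the board origin (0.595,-0.050), from the standing half's seam; the board corner gives a place within 2 mm of that. The loose half is about 25 mm open, 1 mm sideways and -0.046 rad off. Its top corner and the board corner reproject into the scene view within 2 px, which confirms the heights. Joint 6 is at its limit, so I'll flip the tool half a turn, open the fingers and push the back at two points.

>>> move_arm --plan '[{"tx": 0, "ty": 0, "tz": 0, "ax": 0, "ay": 0, "az": -1, "grip": -1}, {"tx": 0, "ty": 0, "tz": 0, "ax": 0, "ay": 0, "az": -1, "grip": -1}, {"tx": 0, "ty": 0, "tz": 0, "ax": 0, "ay": 0, "az": -1, "grip": -1}, {"tx": 0, "ty": 0, "tz": 0, "ax": 0, "ay": 0, "az": -1, "grip": -1}, {"tx": 0, "ty": 0, "tz": 0, "ax": 0, "ay": 0, "az": -1, "grip": -1}, {"tx": 0, "ty": 0, "tz": 0, "ax": 0, "ay": 0, "az": -1, "grip": -1}, {"tx": 0, "ty": 0, "tz": 0, "ax": 0, "ay": 0, "az": -1, "grip": -1}, {"tx": 0, "ty": 0, "tz": 0, "ax": 0, "ay": 0, "az": -1, "grip": -1}, {"tx": 0, "ty": 0, "tz": 0, "ax": 0, "ay": 0, "az": -1, "grip": -1}, {"tx": 0, "ty": 0, "tz": 0, "ax": 0, "ay": 0, "az": -1, "grip": -1}]'

```text
time_s: 3.35
tcp_pos: [0.5114, -0.018, 0.2806]
tcp_rot: [0.749, 0.662, 0.014, -0.014]
force: [-0.3, 0.2, -0.8]
width: 0.0853
```

>>> move_arm --plan '[{"tx": 0, "ty": 0, "tz": 0, "ax": 0, "ay": 0, "az": -1, "grip": -1}, {"tx": 0, "ty": 0, "tz": 0, "ax": 0, "ay": 0, "az": -1, "grip": -1}, {"tx": 0, "ty": 0, "tz": 0, "ax": 0, "ay": 0, "az": -1, "grip": -1}, {"tx": 0, "ty": 0, "tz": 0, "ax": 0, "ay": 0, "az": -1, "grip": -1}, {"tx": 0, "ty": 0, "tz": 0, "ax": 0, "ay": 0, "az": -1, "grip": -1}, {"tx": 0, "ty": 0, "tz": 0, "ax": 0, "ay": 0, "az": -1, "grip": -1}, {"tx": 0, "ty": 0, "tz": 0, "ax": 0, "ay": 0, "az": -1, "grip": -1}, {"tx": 0, "ty": 0, "tz": 0, "ax": 0, "ay": 0, "az": -1, "grip": -1}, {"tx": 0, "ty": 0, "tz": 0, "ax": 0, "ay": 0, "az": -1, "grip": -1}, {"tx": 0, "ty": 0, "tz": 0, "ax": 0, "ay": 0, "az": -1, "grip": -1}, {"tx": 0, "ty": 0, "tz": 0, "ax": 0, "ay": 0, "az": 0, "grip": -1}]'

```text
time_s: 4.45
tcp_pos: [0.5114, -0.0179, 0.2806]
tcp_rot: [0.1, 0.995, 0.02, -0.001]
force: [-0.4, 0.7, 0.5]
width: 0.0852
```

```bash
cat > g.py <<'E'
from m import *
from scipy.spatial.transform import Rotation as Ro
BY=np.radians(-9.75);O=np.array([.5953,-.0494])
xh=np.array([np.cos(BY),np.sin(BY)]);yh=np.array([-xh[1],xh[0]])
def b2w(x,y): return O+x*xh+y*yh
def w2b(p): d=np.array(p)[:2]-O; return np.array([d@xh,d@yh])
def need(x,y,z,yaw):
    "board x,y target (m), world z, tool-x yaw (rad, world) -> shift,turn in tool units"
    o=env.get_obs();R=Ro.from_quat(o['tcp_rot'])
    T=np.array([*b2w(x,y),z])
    Rt=Ro.from_matrix(np.c_[[np.cos(yaw),np.sin(yaw),0],[np.sin(yaw),-np.cos(yaw),0],[0,0,-1]])
    print('t',round(o['time_s'],2),'board',(w2b(o['tcp_pos'])*1e3).round(1),'z',o['tcp_pos'][2].round(4),'F',o['force'].round(1),'w',round(o['width'],4),'q',o['joint_positions'].round(2))
    print('shift units',(R.inv().apply(T-o['tcp_pos'])/.04).round(3),'turn units',((R.inv()*Rt).as_rotvec()/.15).round(3))
    print('shift after turning',(Rt.inv().apply(T-o['tcp_pos'])/.04).round(3))
E
python3 - <<'E'
from g import *
need(-.085,0,.10,np.radians(170.25))
E
```

```text
t 4.45 board [-88.   16.8] z 0.2806 F [-0.4  0.7  0.5] w 0.0852 q [-0.06  0.12  0.13  1.58  0.04  0.14]
shift units [-0.112 -0.594  4.495] turn units [ 0.261 -0.032 -0.202]
shift after turning [-0.075 -0.421  4.515]
```

>>> move_arm --plan '[{"tx": 0, "ty": 0, "tz": 0, "ax": 0.26, "ay": -0.03, "az": -0.2, "grip": -1}, {"tx": -0.08, "ty": -0.42, "tz": 0.5, "ax": 0, "ay": 0, "az": 0, "grip": -1}, {"tx": 0, "ty": 0, "tz": 1, "ax": 0, "ay": 0, "az": 0, "grip": -1}, {"tx": 0, "ty": 0, "tz": 1, "ax": 0, "ay": 0, "az": 0, "grip": -1}, {"tx": 0, "ty": 0, "tz": 1, "ax": 0, "ay": 0, "az": 0, "grip": -1}, {"tx": 0, "ty": 0, "tz": 0.5, "ax": 0, "ay": 0, "az": 0, "grip": -1}, {"tx": 0, "ty": 0, "tz": 0, "ax": 0, "ay": 0, "az": 0, "grip": -1}]'

```text
time_s: 5.15
tcp_pos: [0.5096, -0.0346, 0.1173]
tcp_rot: [0.087, 0.996, 0.0, -0.003]
force: [0.1, -0.3, 1.0]
width: 0.0854
```

Run:
```python
from g import *
need(-.085,0,.037,np.radians(170.25))
snap('wrist','w3');snap('scene','s3')
```

```text
t 5.15 board [-87.    0.1] z 0.1173 F [ 0.1 -0.3  1. ] w 0.0854 q [-0.07  0.12 -0.23  1.23  0.    0.11]
shift units [-6.300e-02 -2.000e-03  2.006e+00] turn units [-0.003 -0.043 -0.023]
shift after turning [-0.05  -0.003  2.006]
```

View pics/w3.png

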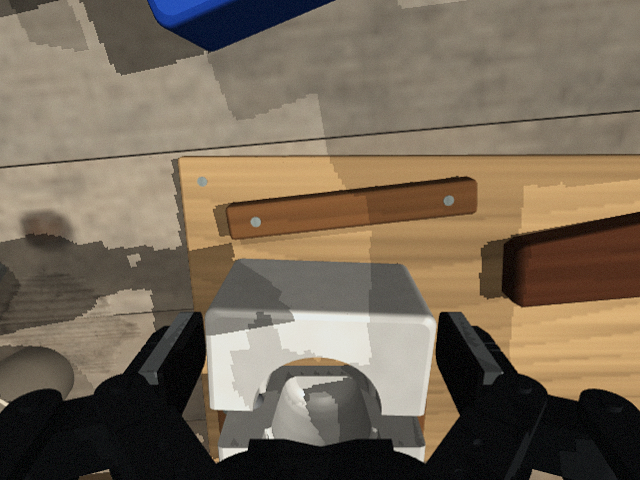

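The picture shows the half with its back edge at row ~310, the cleat behind it and the open fingers on both sides. Before descending I'll check by projection whether the fingers really clear the half's back.

Run:
```python
from g import *
s=load('w3');o=env.get_obs();R=Ro.from_quat(o['tcp_rot']).as_matrix();p=np.array(o['tcp_pos'])
for sx in (-11,11):
  for y in (-43,43,57,-57):
    print(sx,y,proj(s,p+R@np.array([sx/1e3,y/1e3,-.013])).round(0))
# back top edge here
bk=edge(s,(215,312),(425,318),.096)
print(bk[0],np.degrees(ang(bk)),w2b(bk[0]))
for n,e in dict(L=edge(s,(206,320),(209,400),.096),R=edge(s,(434,325),(426,405),.096)).items(): q=inter(bk,e);print(n,q,w2b(q)*1e3,np.degrees(ang(e)))
# triangulate back corners with w2
```

```text
-11 -43 [226. 325.]
-11 43 [418. 325.]
-11 57 [450. 325.]
-11 -57 [194. 325.]
11 -43 [222. 280.]
11 43 [422. 279.]
11 57 [455. 279.]
11 -57 [189. 280.]
[ 0.53776371 -0.0328989 ] 78.57708495174816 [-0.05949969  0.00651901]
L [ 0.52368018 -0.10260157] [-61.57568917 -64.56191245] -11.241592653124412
R [0.54945874 0.02498246] [-57.77576704  65.54488981] -14.11240651378407
```

>>> move_arm --plan '[{"tx": 0, "ty": 0, "tz": 0.7, "ax": 0, "ay": -0.04, "az": -0.02, "grip": -1}, {"tx": 0, "ty": 0, "tz": 0.7, "ax": 0, "ay": 0, "az": 0, "grip": -1}, {"tx": 0, "ty": 0, "tz": 0.5, "ax": 0, "ay": 0, "az": 0, "grip": -1}, {"tx": 0, "ty": 0, "tz": 0, "ax": 0, "ay": 0, "az": 0, "grip": -1}]'

```text
time_s: 5.65
tcp_pos: [0.5117, -0.0344, 0.0436]
tcp_rot: [0.084, 0.996, -0.0, 0.002]
force: [0.2, 0.2, 0.2]
width: 0.0852
```

Run:
```python
from g import *
need(-.085,0,.037,np.radians(170.25))
snap('wrist','w4');s=snap('side','d4');c=snap('scene','s4')
a=cv2.resize(s['image'][190:300,230:400],(680,440),interpolation=cv2.INTER_CUBIC)
cv2.imwrite('pics/c4.png',a)
a=cv2.resize(c['image'][150:270,240:400],(640,480),interpolation=cv2.INTER_CUBIC)
cv2.imwrite('pics/c4s.png',a)
```

```text
t 5.65 board [-84.9   0.6] z 0.0436 F [0.2 0.2 0.2] w 0.0852 q [-0.07  0.15 -0.36  1.06 -0.    0.1 ]
shift units [ 0.003 -0.016  0.166] turn units [0.    0.023 0.014]
shift after turning [ 0.003 -0.016  0.166]
```

View pics/c4.png

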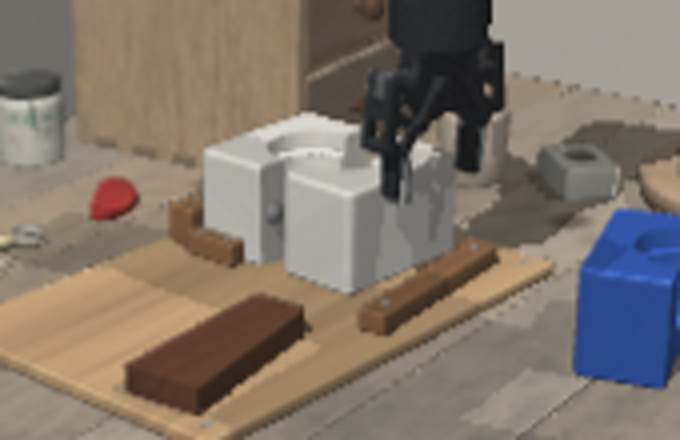

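View pics/w4.png

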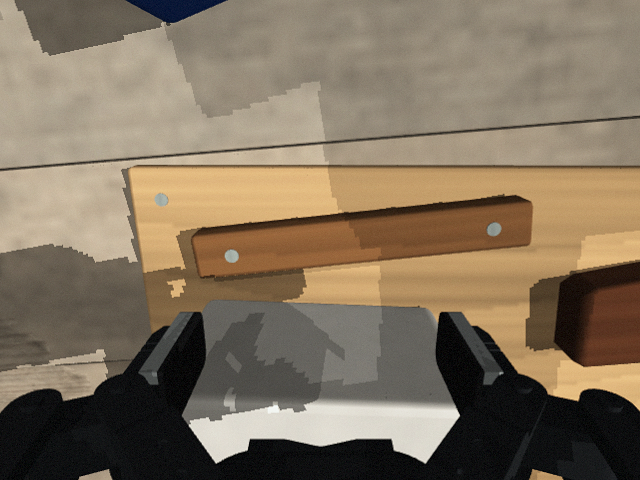

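The fingers straddle nothing: both stand behind the half's back, above the cleat. I'll work out the tip height from the side view, where the tip is near pixel (328,240).

Run:
```python
from g import *
s=load('d4');c=load('s4')
for z in (.04,.05,.06,.07,.08): print(z,proj(s,[*b2w(-.085,.05),z]).round(1),proj(c,[*b2w(-.085,.05),z]).round(1))
```

```text
0.04 [328.1 256.5] [324.  229.9]
0.05 [328.2 253.4] [323.9 227.6]
0.06 [328.2 250.3] [323.9 225.4]
0.07 [328.3 247.2] [323.9 223.1]
0.08 [328.4 244.1] [323.8 220.8]
```

View pics/c4s.png

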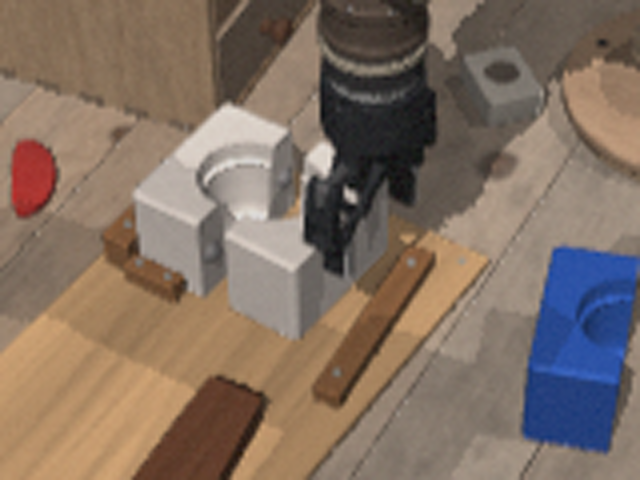

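Run:
```python
from g import *
s=load('d4');c=load('s4')
p,e=tri(s,(328,240),c,(323.7,217.5));print(p,e,w2b(p))
cv2.imwrite('pics/c5.png',np.hstack([cv2.resize(s['image'][200:260,300:380],(400,300),interpolation=cv2.INTER_NEAREST),cv2.resize(c['image'][180:240,290:370],(400,300),interpolation=cv2.INTER_NEAREST)]))
```

```text
[0.52157751 0.01291295 0.09225185] 0.0013124573340442566 [-0.08321031  0.04892804]
```

View pics/c5.png

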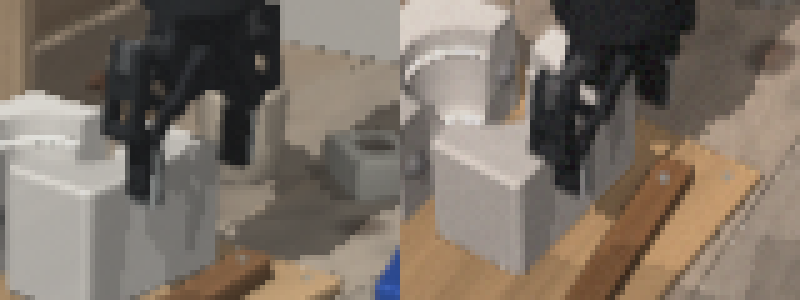

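The side and scene views put the tip near z≈0.09, but the text suggests about 0.057. I'll resolve that by checking the wrist camera pose against the fixed board corner.

Run:
```python
from g import *
for n,p in (('w4',(130,168)),('w3',(180,157)),('w2',(426,232))):
    s=load(n);print(n,(w2b(plane(s,*p,.012))*1e3).round(1),'cam z',(-np.array(s['R']).T@s['t']).round(4))
a=load('w3');b=load('w4')
print(tri(a,(180,157),b,(130,168)), tri(a,(476,180),b,(530,199)))
# side/scene sanity: cleat near end corner and blue etc
d=load('d4');c=load('s4')
print(proj(d,[*b2w(-.0985,.106),.03]),proj(c,[*b2w(-.0985,.106),.03]))
o=env.get_obs();print(o['tcp_pos'],o['joint_positions'])
```

```text
w4 [-134.1  -97.4] cam z [ 0.4332 -0.0214  0.2188]
w3 [-134.5  -96.9] cam z [ 0.4328 -0.0214  0.2932]
w2 [-133.   -99.3] cam z [ 0.5898 -0.0295  0.4554]
(array([ 0.44625396, -0.12061031,  0.01619864]), np.float64(0.0002986919031226306)) (array([0.49600163, 0.07625152, 0.01833682]), np.float64(0.0008195045077078981))
[319.68077322 266.52644989] [317.54188427 245.39665536]
[ 0.51388181 -0.03448849  0.0464325 ] [-6.68029330e-02  1.45361366e-01 -3.55361276e-01  1.06192256e+00
 -3.30214831e-04  1.00519617e-01]
```

The wrist pose agrees with the board within about 3 mm, so the open tips really are higher than I assumed. I'll go down 20 mm and look again.

>>> move_arm --plan '[{"tx": 0, "ty": 0, "tz": 0.25, "ax": 0, "ay": 0, "az": 0, "grip": -1}, {"tx": 0, "ty": 0, "tz": 0.25, "ax": 0, "ay": 0, "az": 0, "grip": -1}, {"tx": 0, "ty": 0, "tz": 0, "ax": 0, "ay": 0, "az": 0, "grip": -1}]'

```text
time_s: 6.1
tcp_pos: [0.5115, -0.0343, 0.0228]
tcp_rot: [0.083, 0.997, -0.0, 0.001]
force: [-0.5, -0.1, 0.8]
width: 0.0853
```

Run:
```python
from g import *
need(-.085,0,.037,np.radians(170.25))
s=snap('side','d5');c=snap('scene','s5')
cv2.imwrite('pics/c6.png',np.hstack([cv2.resize(s['image'][200:280,300:380],(400,400),interpolation=cv2.INTER_NEAREST),cv2.resize(c['image'][180:260,290:370],(400,400),interpolation=cv2.INTER_NEAREST)]))
```

```text
t 6.1 board [-85.2   0.7] z 0.0228 F [-0.5 -0.1  0.8] w 0.0853 q [-0.07  0.16 -0.39  1.02 -0.    0.1 ]
shift units [-0.005 -0.018 -0.354] turn units [0.    0.02  0.023]
shift after turning [-0.004 -0.018 -0.354]
```

View pics/c6.png

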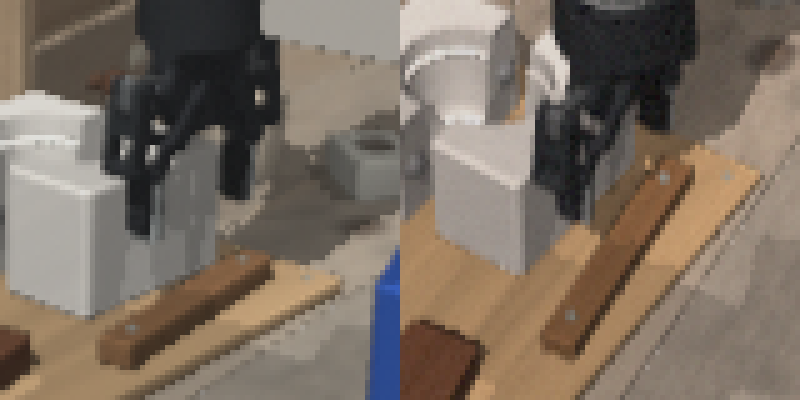

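Tips are now at side (328,247) and scene (324,224), which gives z≈0.067. They need about 17 mm more, and will still be 20 mm above the cleat.

>>> move_arm --plan '[{"tx": 0, "ty": 0, "tz": 0.22, "ax": 0, "ay": 0, "az": 0, "grip": -1}, {"tx": 0, "ty": 0, "tz": 0.2, "ax": 0, "ay": 0, "az": 0, "grip": -1}, {"tx": 0, "ty": 0, "tz": 0, "ax": 0, "ay": 0, "az": 0, "grip": -1}]'

```text
time_s: 6.5
tcp_pos: [0.5115, -0.0343, 0.0059]
tcp_rot: [0.083, 0.997, -0.0, 0.001]
force: [-0.0, -0.1, 0.2]
width: 0.0859
```

Run:
```python
from g import *
need(-.085,0,.005,np.radians(170.25))
s=snap('side','d6');c=snap('scene','s6')
cv2.imwrite('pics/c7.png',np.hstack([cv2.resize(s['image'][200:280,300:380],(400,400),interpolation=cv2.INTER_NEAREST),cv2.resize(c['image'][180:260,290:370],(400,400),interpolation=cv2.INTER_NEAREST)]))
```

```text
t 6.5 board [-85.2   0.7] z 0.0059 F [-0.  -0.1  0.2] w 0.0859 q [-0.07  0.17 -0.42  0.98 -0.    0.1 ]
shift units [-0.004 -0.018  0.022] turn units [-0.     0.018  0.024]
shift after turning [-0.005 -0.018  0.022]
```

View pics/c7.png

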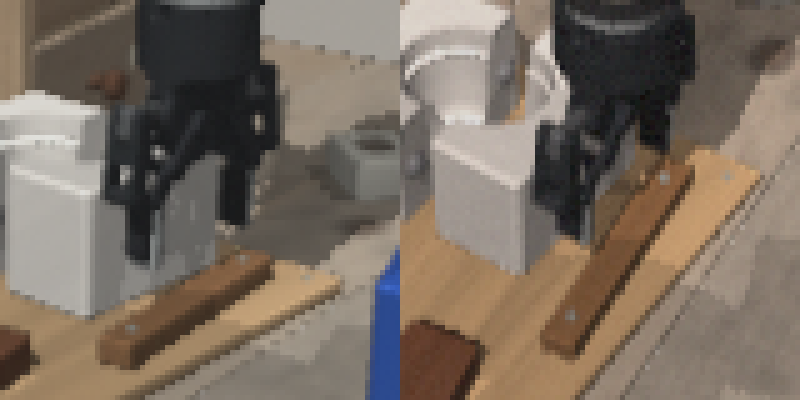

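Tips are at z≈0.05. Now I'll push in the closing direction (-tool x) in small rows.

>>> move_arm --plan '[{"tx": -0.06, "ty": -0.02, "tz": 0, "ax": 0, "ay": 0, "az": 0.02, "grip": -1}, {"tx": -0.06, "ty": 0, "tz": 0, "ax": 0, "ay": 0, "az": 0, "grip": -1}, {"tx": -0.06, "ty": 0, "tz": 0, "ax": 0, "ay": 0, "az": 0, "grip": -1}, {"tx": -0.06, "ty": 0, "tz": 0, "ax": 0, "ay": 0, "az": 0, "grip": -1}, {"tx": -0.05, "ty": 0, "tz": 0, "ax": 0, "ay": 0, "az": 0, "grip": -1}, {"tx": -0.05, "ty": 0, "tz": 0, "ax": 0, "ay": 0, "az": 0, "grip": -1}, {"tx": -0.05, "ty": 0, "tz": 0, "ax": 0, "ay": 0, "az": 0, "grip": -1}, {"tx": -0.05, "ty": 0, "tz": 0, "ax": 0, "ay": 0, "az": 0, "grip": -1}, {"tx": -0.05, "ty": 0, "tz": 0, "ax": 0, "ay": 0, "az": 0, "grip": -1}, {"tx": -0.05, "ty": 0, "tz": 0, "ax": 0, "ay": 0, "az": 0, "grip": -1}]'

```text
time_s: 7.6
tcp_pos: [0.5331, -0.0386, 0.0077]
tcp_rot: [0.085, 0.996, 0.0, 0.002]
force: [-5.0, 0.1, 5.7]
width: 0.0856
```

Run:
```python
from g import *
need(-.044,0,.005,np.radians(170.25))
w=snap('wrist','w7');s=snap('side','d7');c=snap('scene','s7')
cv2.imwrite('pics/c8.png',np.hstack([cv2.resize(s['image'][200:280,280:360],(400,400),interpolation=cv2.INTER_NEAREST),cv2.resize(c['image'][170:250,270:350],(400,400),interpolation=cv2.INTER_NEAREST)]))
```

```text
t 7.6 board [-63.1   0.1] z 0.0077 F [-5.   0.1  5.7] w 0.0856 q [-0.07  0.21 -0.37  0.99  0.    0.1 ]
shift units [-0.478 -0.003  0.07 ] turn units [0.004 0.026 0.005]
shift after turning [-0.478 -0.003  0.068]
```

View pics/c8.png

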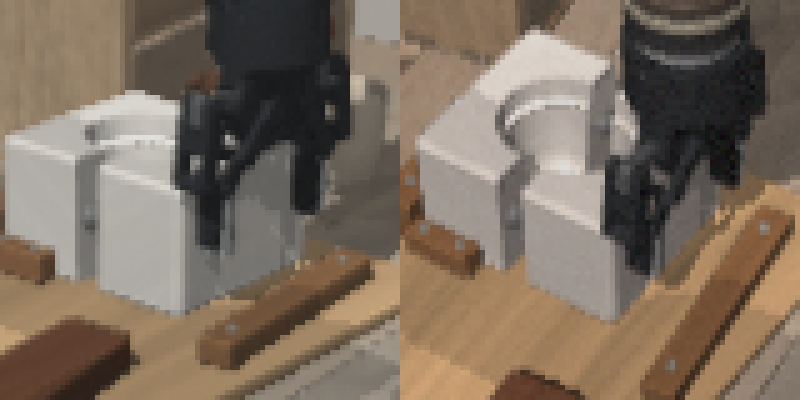

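View pics/w7.png

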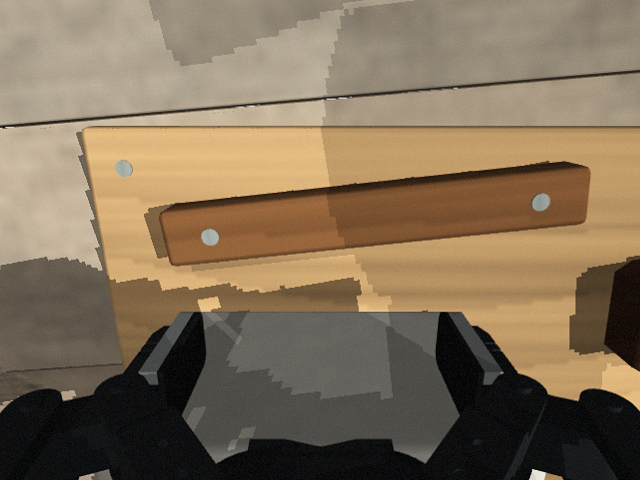

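The fingers touch the back and the half is moving; its foot edge is at row 312, columns 180–462. I'll measure that foot edge.

Run:
```python
from g import *
w=load('w7')
e=edge(w,(210,312),(430,312),.012,w=4)
p=w2b(e[0]);print('back foot',p*1e3,'yaw rel', np.degrees(ang(e)-BY)-90, e[2:])
for q in ((181,312),(461,312)): print(w2b(plane(w,*q,.012))*1e3)
print('board corner',w2b(plane(w,83,127,.012))*1e3)
n=edge(w,(130,127),(600,127),.012);print('near edge',np.degrees(ang(n)-BY)-90,w2b(n[0])*1e3)
```

```text
back foot [-49.98127694   1.93652331] yaw rel -0.5035188912149238 (40, np.float32(0.00023871989))
[-49.3781277  -66.56309574]
[-49.30715418  66.9008133 ]
board corner [-134.52651376  -97.66745526]
near edge -0.017400130460714536 [-135.1520433    15.26093258]
```

Still about 16.7 mm open, square within 0.5° and y≈0. I'll keep pushing.

>>> move_arm --plan '[{"tx": -0.05, "ty": 0, "tz": 0, "ax": 0, "ay": 0, "az": 0, "grip": -1}, {"tx": -0.05, "ty": 0, "tz": 0, "ax": 0, "ay": 0, "az": 0, "grip": -1}, {"tx": -0.05, "ty": 0, "tz": 0, "ax": 0, "ay": 0, "az": 0, "grip": -1}, {"tx": -0.05, "ty": 0, "tz": 0, "ax": 0, "ay": 0, "az": 0, "grip": -1}, {"tx": -0.05, "ty": 0, "tz": 0, "ax": 0, "ay": 0, "az": 0, "grip": -1}, {"tx": -0.04, "ty": 0, "tz": 0, "ax": 0, "ay": 0, "az": 0, "grip": -1}]'

```text
time_s: 8.35
tcp_pos: [0.5446, -0.0404, 0.0077]
tcp_rot: [0.085, 0.996, 0.0, 0.002]
force: [-4.5, 0.2, 5.5]
width: 0.0852
```

```bash
cat > bk.py <<'E'
from g import *
import sys
def back(name):
    w=snap('wrist',name)
    g=cv2.cvtColor(w['image'],cv2.COLOR_BGR2GRAY)
    e=edge(w,(215,312),(425,312),.012,w=14)
    p=w2b(e[0]);print('back foot x',p[0]*1e3,'yaw rel', np.degrees(ang(e)-BY)%180-90, e[2:])
need(-.046,0,.005,np.radians(170.25))
back(sys.argv[1])
E
python3 bk.py w8
python3 - <<'E'
from h import *
s=load('w8');cv2.imwrite('pics/c9.png',s['image'])
c=snap('scene','s8');cv2.imwrite('pics/c10.png',cv2.resize(c['image'][150:250,250:370],(600,500),interpolation=cv2.INTER_NEAREST))
E
```

```text
t 8.35 board [-51.4   0.3] z 0.0077 F [-4.5  0.2  5.5] w 0.0852 q [-0.07  0.23 -0.34  1.    0.    0.09]
shift units [-0.136 -0.006  0.069] turn units [0.005 0.027 0.006]
shift after turning [-0.136 -0.006  0.068]
back foot x -38.38844826490208 yaw rel -0.5323075286901542 (39, np.float32(0.00023115084))
```

View pics/c10.png

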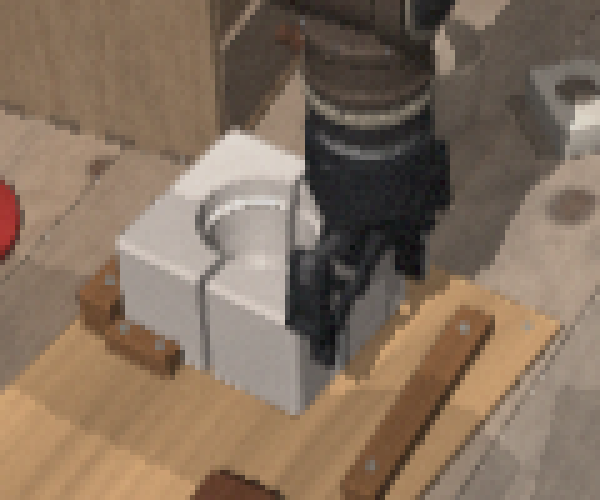

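View pics/c9.png

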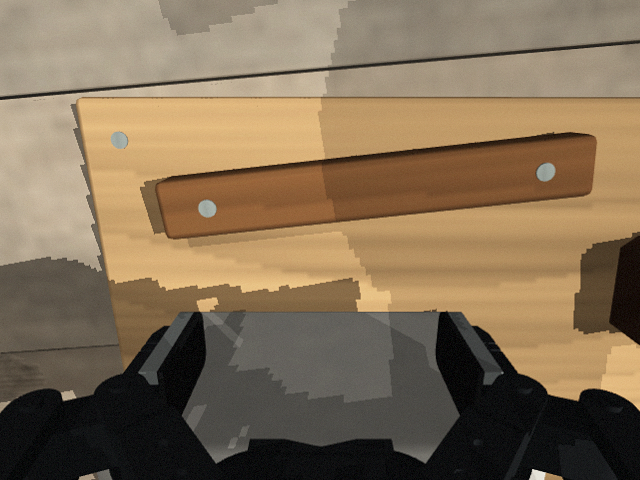

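The seam is nearly shut, with about 5.4 mm left. I'll continue with 1 mm rows.

>>> move_arm --plan '[{"tx": -0.025, "ty": 0, "tz": 0, "ax": 0, "ay": 0, "az": 0, "grip": -1}, {"tx": -0.025, "ty": 0, "tz": 0, "ax": 0, "ay": 0, "az": 0, "grip": -1}, {"tx": -0.025, "ty": 0, "tz": 0, "ax": 0, "ay": 0, "az": 0, "grip": -1}, {"tx": -0.025, "ty": 0, "tz": 0, "ax": 0, "ay": 0, "az": 0, "grip": -1}]'

```text
time_s: 8.85
tcp_pos: [0.5485, -0.0411, 0.0078]
tcp_rot: [0.085, 0.996, 0.0, 0.002]
force: [-5.8, 1.1, 6.7]
width: 0.0855
```

>>> move_arm --plan '[{"tx": -0.015, "ty": 0, "tz": 0, "ax": 0, "ay": 0, "az": 0, "grip": -1}]'

```text
time_s: 8.95
tcp_pos: [0.5491, -0.0412, 0.0077]
tcp_rot: [0.085, 0.996, 0.0, 0.002]
force: [-5.4, 0.9, 5.6]
width: 0.0852
```

```bash
python3 bk.py w9
```

```text
t 8.95 board [-46.9   0.3] z 0.0077 F [-5.4  0.9  5.6] w 0.0852 q [-0.08  0.24 -0.33  1.    0.    0.09]
shift units [-0.022 -0.007  0.068] turn units [0.005 0.027 0.006]
shift after turning [-0.022 -0.007  0.068]
back foot x -33.13537179991047 yaw rel 0.4819203091382036 (28, np.float32(0.00031456773))
```

Nearly closed. I'll advance in steps of about 0.6 mm and watch the force.

>>> move_arm --plan '[{"tx": -0.015, "ty": 0, "tz": 0, "ax": 0, "ay": 0, "az": 0, "grip": -1}]'

```text
time_s: 9.1
tcp_pos: [0.5497, -0.0413, 0.0078]
tcp_rot: [0.085, 0.996, 0.0, 0.002]
force: [-5.1, 0.5, 4.8]
width: 0.0856
```

>>> move_arm --plan '[{"tx": -0.015, "ty": 0, "tz": 0, "ax": 0, "ay": 0, "az": 0, "grip": -1}]'

```text
time_s: 9.2
tcp_pos: [0.5503, -0.0414, 0.0077]
tcp_rot: [0.085, 0.996, 0.0, 0.002]
force: [-4.9, -0.1, 5.2]
width: 0.0855
```

>>> move_arm --plan '[{"tx": -0.015, "ty": 0, "tz": 0, "ax": 0, "ay": 0, "az": 0, "grip": -1}]'

```text
time_s: 9.3
tcp_pos: [0.5509, -0.0415, 0.0077]
tcp_rot: [0.085, 0.996, 0.0, 0.002]
force: [-4.9, 0.3, 6.3]
width: 0.0855
```

```bash
python3 bk.py w10
```

```text
t 9.3 board [-45.1   0.3] z 0.0077 F [-4.9  0.3  6.3] w 0.0855 q [-0.08  0.24 -0.33  1.    0.    0.09]
shift units [ 0.022 -0.007  0.068] turn units [0.005 0.027 0.006]
shift after turning [ 0.021 -0.007  0.068]
back foot x -31.26527691963723 yaw rel 0.48611427330693857 (31, np.float32(0.00015823929))
```

No wall yet, so I'll keep going in half-millimetre steps.

>>> move_arm --plan '[{"tx": -0.013, "ty": 0, "tz": 0, "ax": 0, "ay": 0, "az": 0, "grip": -1}]'

```text
time_s: 9.45
tcp_pos: [0.5514, -0.0416, 0.0077]
tcp_rot: [0.085, 0.996, 0.0, 0.002]
force: [-5.9, 0.8, 5.6]
width: 0.0854
```

>>> move_arm --plan '[{"tx": -0.013, "ty": 0, "tz": 0, "ax": 0, "ay": 0, "az": 0, "grip": -1}]'

```text
time_s: 9.55
tcp_pos: [0.5516, -0.0416, 0.0077]
tcp_rot: [0.085, 0.996, 0.0, 0.002]
force: [-7.5, 1.2, 7.5]
width: 0.0852
```

```bash
python3 bk.py w11
python3 - <<'E'
from h import *
c=snap('scene','s11');d=snap('side','d11');cv2.imwrite('pics/c11.png',np.hstack([cv2.resize(d['image'][200:280,280:360],(400,400),interpolation=cv2.INTER_NEAREST),cv2.resize(c['image'][170:250,270:350],(400,400),interpolation=cv2.INTER_NEAREST)]))
E
```

```text
t 9.55 board [-44.4   0.3] z 0.0077 F [-7.5  1.2  7.5] w 0.0852 q [-0.08  0.24 -0.32  1.    0.    0.09]
shift units [ 0.04  -0.007  0.068] turn units [0.005 0.023 0.006]
shift after turning [ 0.04  -0.007  0.068]
back foot x -30.483982333830383 yaw rel 0.4578370166832286 (29, np.float32(0.00019130006))
```

View pics/c11.png

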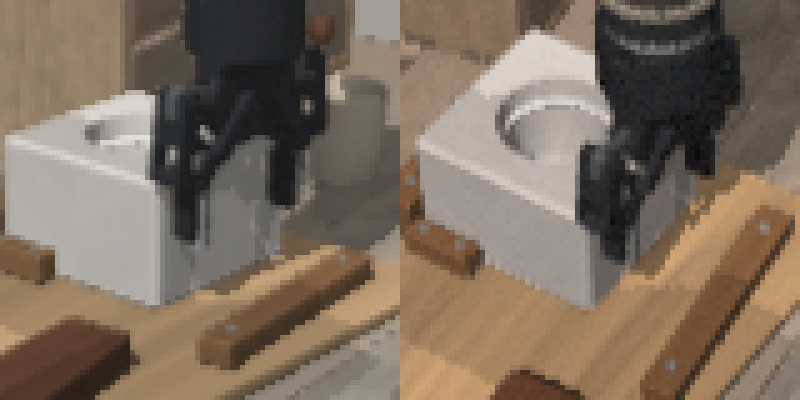

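The seam is visibly shut and the force is rising. One more small step should seat it.

>>> move_arm --plan '[{"tx": -0.013, "ty": 0, "tz": 0, "ax": 0, "ay": 0, "az": 0, "grip": -1}]'

```text
time_s: 9.8
tcp_pos: [0.5516, -0.0416, 0.0077]
tcp_rot: [0.085, 0.996, 0.0, 0.001]
force: [-10.1, 0.9, 8.9]
width: 0.0853
```

>>> move_arm --plan '[{"tx": 0, "ty": 0, "tz": 0, "ax": 0, "ay": 0, "az": 0, "grip": -1}, {"tx": 0, "ty": 0, "tz": 0, "ax": 0, "ay": 0, "az": 0, "grip": -1}]'

```text
time_s: 10.0
tcp_pos: [0.5515, -0.0416, 0.0078]
tcp_rot: [0.085, 0.996, 0.0, 0.001]
force: [-8.0, 1.2, 8.3]
width: 0.0851
```

The half is seated against the wall: the force rose from 5 to 10 N and motion stopped. Closing shows the board origin is about 2.5 mm further in x, which agrees with the board-corner estimate. I'll retreat, lift and check what stands near the wedge's thick end.

>>> move_arm --plan '[{"tx": 0.2, "ty": 0, "tz": 0, "ax": 0, "ay": 0, "az": 0, "grip": -1}, {"tx": 0.6, "ty": 0, "tz": 0, "ax": 0, "ay": 0, "az": 0, "grip": -1}, {"tx": 0, "ty": 0, "tz": -1, "ax": 0, "ay": 0, "az": 0, "grip": -1}, {"tx": 0, "ty": 0, "tz": -1, "ax": 0, "ay": 0, "az": 0, "grip": -1}, {"tx": 0, "ty": 0, "tz": -1, "ax": 0, "ay": 0, "az": 0, "grip": -1}, {"tx": 0, "ty": 0, "tz": -1, "ax": 0, "ay": 0, "az": 0, "grip": -1}, {"tx": 0, "ty": 0, "tz": -1, "ax": 0, "ay": 0, "az": 0, "grip": -1}]'

```text
time_s: 10.7
tcp_pos: [0.5204, -0.0364, 0.209]
tcp_rot: [0.085, 0.996, 0.0, 0.003]
force: [0.5, 0.1, -0.3]
width: 0.0855
```

```bash
sed -i 's/O=np.array(\[.5953,-.0494\])/O=np.array([.5976,-.0503])/' g.py
python3 - <<'E'
from g import *
need(-.064,.33,.2,np.radians(-99.75))
c=load('s11')
for n,p in dict(cup=(210,322),ring=(170,292),rib=(265,349),stamp=(222,352),spray=(200,240),bcornerFar=(220,261)).items(): print(n,(w2b(plane(c,*p,0))*1e3).round(0))
w=snap('wrist','w12')
cv2.imwrite('pics/c12.png',w['image'])
E
```

```text
t 10.7 board [-78.4   0.6] z 0.209 F [ 0.5  0.1 -0.3] w 0.0855 q [-0.07  0.11 -0.03  1.42  0.    0.1 ]
shift units [-0.365  8.234  0.232] turn units [ -0.028   0.034 -10.467]
shift after turning [-8.235 -0.36   0.225]
cup [  7. 474.]
ring [172. 462.]
rib [-169.  456.]
stamp [-81. 525.]
spray [237. 266.]
bcornerFar [127. 297.]
```

View pics/c12.png

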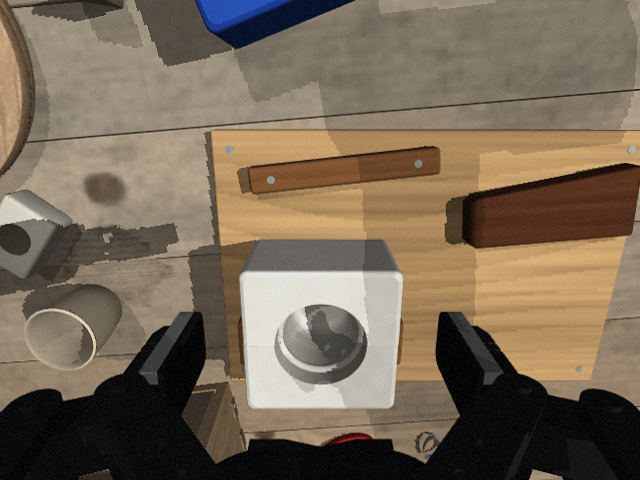

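The mould is closed: the seam is a thin line at row ~340 and the wedge is untouched. The cup at board (7,474) is well clear. I'll move above the wedge's thick end, turn a quarter and half-close the fingers.

>>> move_arm --plan '[{"tx": -0.04, "ty": 0.92, "tz": 0, "ax": 0, "ay": 0, "az": 0, "grip": 0.5}, {"tx": -0.04, "ty": 0.92, "tz": 0, "ax": 0, "ay": 0, "az": 0, "grip": 0.5}, {"tx": -0.04, "ty": 0.92, "tz": 0, "ax": 0, "ay": 0, "az": 0, "grip": 0.5}, {"tx": -0.04, "ty": 0.92, "tz": 0, "ax": 0, "ay": 0, "az": 0, "grip": 0.5}, {"tx": -0.04, "ty": 0.92, "tz": 0, "ax": 0, "ay": 0, "az": 0, "grip": 0.5}, {"tx": -0.04, "ty": 0.92, "tz": 0, "ax": 0, "ay": 0, "az": 0, "grip": 0.5}, {"tx": -0.04, "ty": 0.92, "tz": 0, "ax": 0, "ay": 0, "az": 0, "grip": 0.5}, {"tx": -0.04, "ty": 0.92, "tz": 0, "ax": 0, "ay": 0, "az": 0, "grip": 0.5}, {"tx": -0.04, "ty": 0.92, "tz": 0, "ax": 0, "ay": 0, "az": 0, "grip": 0.5}]'

```text
time_s: 11.65
tcp_pos: [0.5909, 0.2893, 0.2071]
tcp_rot: [0.085, 0.996, 0.0, 0.003]
force: [0.1, -0.8, 0.1]
width: 0.0214
```

>>> move_arm --plan '[{"tx": 0, "ty": 0, "tz": 0, "ax": 0, "ay": 0, "az": -0.95, "grip": 0.5}, {"tx": 0, "ty": 0, "tz": 0, "ax": 0, "ay": 0, "az": -0.95, "grip": 0.5}, {"tx": 0, "ty": 0, "tz": 0, "ax": 0, "ay": 0, "az": -0.95, "grip": 0.5}, {"tx": 0, "ty": 0, "tz": 0, "ax": 0, "ay": 0, "az": -0.95, "grip": 0.5}, {"tx": 0, "ty": 0, "tz": 0, "ax": 0, "ay": 0, "az": -0.95, "grip": 0.5}, {"tx": 0, "ty": 0, "tz": 0, "ax": 0, "ay": 0, "az": -0.95, "grip": 0.5}, {"tx": 0, "ty": 0, "tz": 0, "ax": 0, "ay": 0, "az": -0.95, "grip": 0.5}, {"tx": 0, "ty": 0, "tz": 0, "ax": 0, "ay": 0, "az": -0.95, "grip": 0.5}, {"tx": 0, "ty": 0, "tz": 0, "ax": 0, "ay": 0, "az": -0.95, "grip": 0.5}, {"tx": 0, "ty": 0, "tz": 0, "ax": 0, "ay": 0, "az": -0.95, "grip": 0.5}, {"tx": 0, "ty": 0, "tz": 0, "ax": 0, "ay": 0, "az": -0.95, "grip": 0.5}]'

```text
time_s: 12.75
tcp_pos: [0.5907, 0.2877, 0.207]
tcp_rot: [-0.646, 0.764, -0.002, 0.002]
force: [0.3, 0.8, -0.6]
width: 0.0212
```

Run:
```python
from g import *
need(-.066,.33,.2,np.radians(-99.75))
w=snap('wrist','w13')
```

```text
t 12.75 board [-64. 332.] z 0.207 F [ 0.3  0.8 -0.6] w 0.0212 q [ 0.45  0.38  0.31  1.49 -0.   -0.95]
shift units [0.049 0.051 0.174] turn units [-0.033  0.004  0.022]
shift after turning [0.049 0.05  0.174]
```

View pics/w13.png

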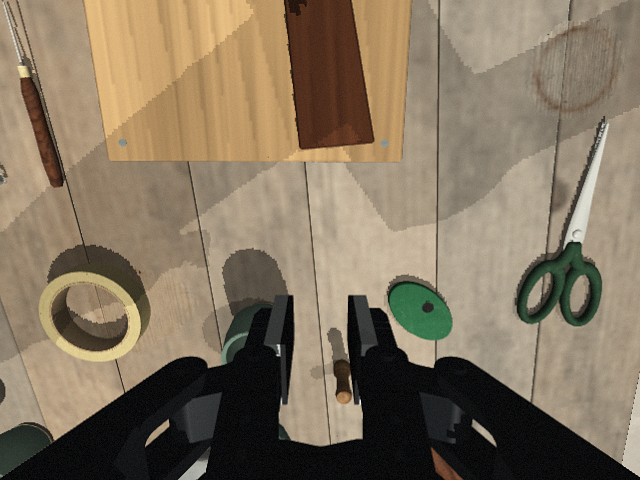

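Fingers are half closed and aligned. The wedge's thick end runs from (300,148) to (373,142), with nothing between it and the fingers. I'll descend behind it.

>>> move_arm --plan '[{"tx": 0, "ty": 0.05, "tz": 0.6, "ax": -0.03, "ay": 0, "az": 0.02, "grip": 0.5}, {"tx": 0, "ty": 0, "tz": 1, "ax": 0, "ay": 0, "az": 0, "grip": 0.5}, {"tx": 0, "ty": 0, "tz": 1, "ax": 0, "ay": 0, "az": 0, "grip": 0.5}, {"tx": 0, "ty": 0, "tz": 1, "ax": 0, "ay": 0, "az": 0, "grip": 0.5}, {"tx": 0, "ty": 0, "tz": 0.5, "ax": 0, "ay": 0, "az": 0, "grip": 0.5}, {"tx": 0, "ty": 0, "tz": 0, "ax": 0, "ay": 0, "az": 0, "grip": 0.5}]'

```text
time_s: 13.4
tcp_pos: [0.5863, 0.2867, 0.0392]
tcp_rot: [-0.641, 0.767, 0.001, -0.003]
force: [0.2, 0.6, -0.2]
width: 0.0212
```

Run:
```python
from g import *
need(-.066,.33,.0,np.radians(-99.75))
w=snap('wrist','w14');d=snap('side','d14');c=snap('scene','s14')
cv2.imwrite('pics/c14.png',np.hstack([cv2.resize(d['image'][220:320,220:320],(400,400),interpolation=cv2.INTER_NEAREST),cv2.resize(c['image'][220:320,220:320],(400,400),interpolation=cv2.INTER_NEAREST)]))
for z in (.02,.04,.06,.08,.1): print(z,proj(d,[*b2w(-.066,.335),z]).round(1),proj(c,[*b2w(-.066,.335),z]).round(1))
```

```text
t 13.4 board [-68.2 330.2] z 0.0392 F [ 0.2  0.6 -0.2] w 0.0212 q [ 0.45  0.41 -0.02  1.15  0.   -0.94]
shift units [ 0.002 -0.059  0.981] turn units [ 0.033 -0.024 -0.052]
shift after turning [ 0.006 -0.054  0.981]
0.02 [253.4 293.5] [261.8 294.6]
0.04 [253.1 286.6] [261.  290.4]
0.06 [252.8 279.6] [260.2 286.1]
0.08 [252.5 272.5] [259.4 281.7]
0.1 [252.2 265.3] [258.6 277.2]
```

View pics/c14.png

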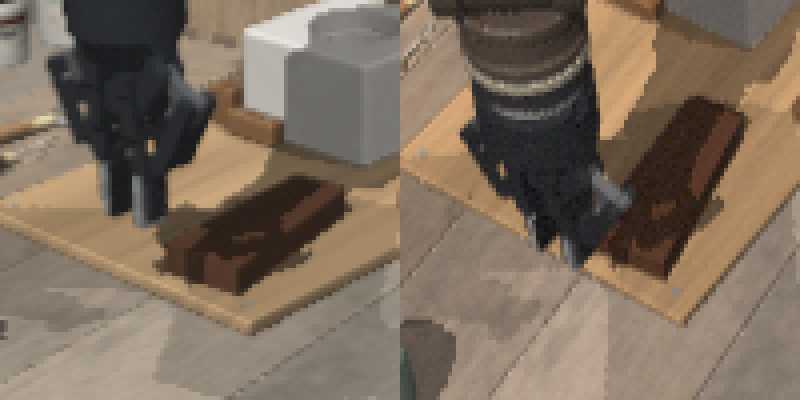

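View pics/w14.png

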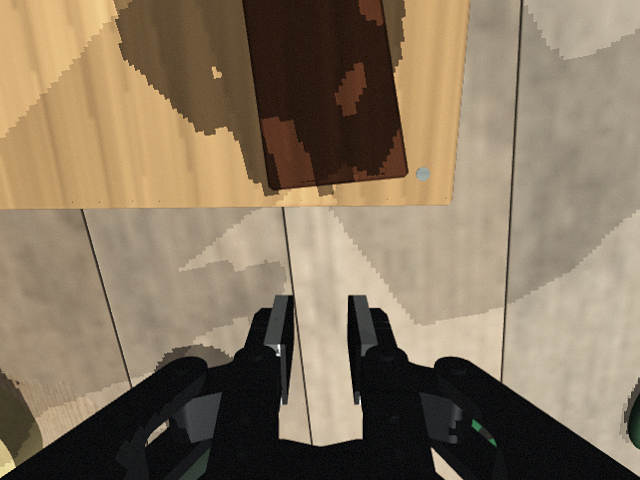

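From both views the tips are at z≈0.07 for TCP z 0.039. I'll descend 46 mm more to put the tips at mid-wedge, and measure the wedge from w14.

>>> move_arm --plan '[{"tx": 0, "ty": -0.05, "tz": 0.6, "ax": 0.03, "ay": -0.02, "az": -0.05, "grip": 0.5}, {"tx": 0, "ty": 0, "tz": 0.55, "ax": 0, "ay": 0, "az": 0, "grip": 0.5}, {"tx": 0, "ty": 0, "tz": 0, "ax": 0, "ay": 0, "az": 0, "grip": 0.5}]'

```text
time_s: 13.85
tcp_pos: [0.5902, 0.2872, -0.0033]
tcp_rot: [-0.645, 0.764, -0.001, 0.002]
force: [-0.3, 0.3, 0.2]
width: 0.0213
```

Run:
```python
from g import *
need(-.066,.33,-.007,np.radians(-99.75))
w=load('w14');b=load('w13')
for p in ((273,188),(407,177)): print((w2b(plane(w,*p,.034))*1e3).round(1))
for p in ((300,148),(373,142)): print((w2b(plane(b,*p,.034))*1e3).round(1))
t,e=tri(w,(273,188),b,(300,148));print('tri z',t[2],e)
L=edge(w,(247,20),(268,175),.034);print('straight yaw rel',np.degrees(ang(L)-BY)%180-90)
d=snap('side','d15');c=snap('scene','s15');w=snap('wrist','w15')
cv2.imwrite('pics/c15.png',np.hstack([cv2.resize(d['image'][220:320,220:320],(400,400),interpolation=cv2.INTER_NEAREST),cv2.resize(c['image'][220:320,220:320],(400,400),interpolation=cv2.INTER_NEAREST)]))
for z in (.01,.02,.03,.04): print(z,proj(d,[*b2w(-.066,.33),z]).round(1),proj(c,[*b2w(-.066,.33),z]).round(1))
```

```text
t 13.85 board [-64.4 331.4] z -0.0033 F [-0.3  0.3  0.2] w 0.0213 q [ 0.45  0.43 -0.08  1.05 -0.   -0.95]
shift units [0.034 0.04  0.092] turn units [-0.024  0.015  0.007]
shift after turning [0.034 0.04  0.092]
[-47.2 285.8]
[-107.9  281.4]
[-45.9 286.1]
[-107.8  280.9]
tri z 0.02595015117876555 0.0009223483778967358
straight yaw rel 5.1657092864650735
0.01 [255.  296.2] [263.2 295.4]
0.02 [254.8 292.8] [262.9 293.4]
0.03 [254.7 289.4] [262.5 291.3]
0.04 [254.5 285.9] [262.1 289.2]
```

View pics/c15.png

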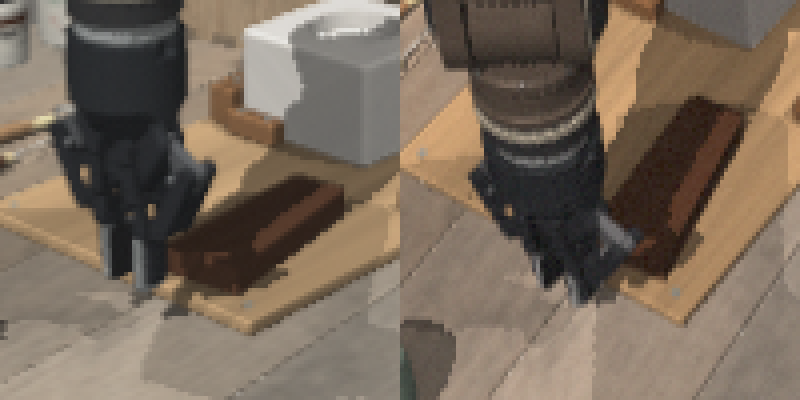

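View pics/w15.png

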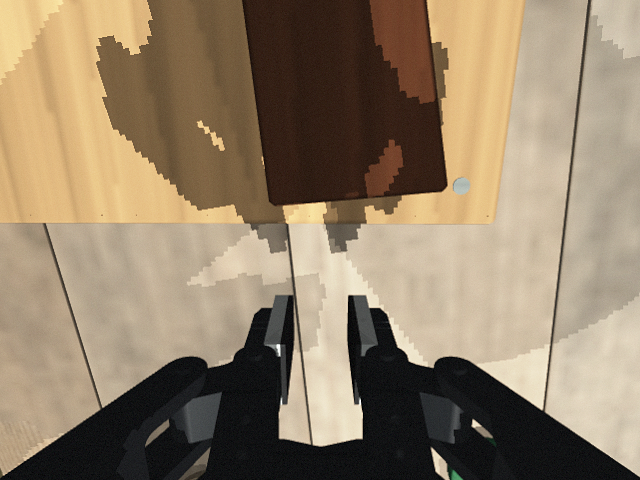

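Tips are at z≈0.022, mid-height of the wedge. The thick end spans board x -108 to -47 at y 281–286, yaw +0.09 rad. Pushing its +x side first will square it, so I'll shift 6 mm, approach and push.

>>> move_arm --plan '[{"tx": 0.35, "ty": 0.14, "tz": 0, "ax": 0, "ay": 0, "az": 0, "grip": 0.5}, {"tx": 0.3, "ty": 0, "tz": 0, "ax": 0, "ay": 0, "az": 0, "grip": 0.5}, {"tx": 0.05, "ty": 0, "tz": 0, "ax": 0, "ay": 0, "az": 0, "grip": 0.5}, {"tx": 0.05, "ty": 0, "tz": 0, "ax": 0, "ay": 0, "az": 0, "grip": 0.5}, {"tx": 0.05, "ty": 0, "tz": 0, "ax": 0, "ay": 0, "az": 0, "grip": 0.5}, {"tx": 0.05, "ty": 0, "tz": 0, "ax": 0, "ay": 0, "az": 0, "grip": 0.5}, {"tx": 0.05, "ty": 0, "tz": 0, "ax": 0, "ay": 0, "az": 0, "grip": 0.5}, {"tx": 0.05, "ty": 0, "tz": 0, "ax": 0, "ay": 0, "az": 0, "grip": 0.5}, {"tx": 0.05, "ty": 0, "tz": 0, "ax": 0, "ay": 0, "az": 0, "grip": 0.5}, {"tx": 0.05, "ty": 0, "tz": 0, "ax": 0, "ay": 0, "az": 0, "grip": 0.5}]'

```text
time_s: 15.0
tcp_pos: [0.5783, 0.2471, -0.0026]
tcp_rot: [-0.645, 0.764, -0.001, 0.003]
force: [-0.5, 0.9, 0.3]
width: 0.0212
```

Run:
```python
from g import *
need(-.070,.29,-.003,np.radians(-99.75))
w=snap('wrist','w16')
```

```text
t 15.0 board [-69.3 289.8] z -0.0026 F [-0.5  0.9  0.3] w 0.0212 q [ 0.4   0.38 -0.16  1.03  0.   -1.  ]
shift units [-0.005  0.016  0.01 ] turn units [-0.034  0.022  0.013]
shift after turning [-0.005  0.016  0.01 ]
```

View pics/w16.png

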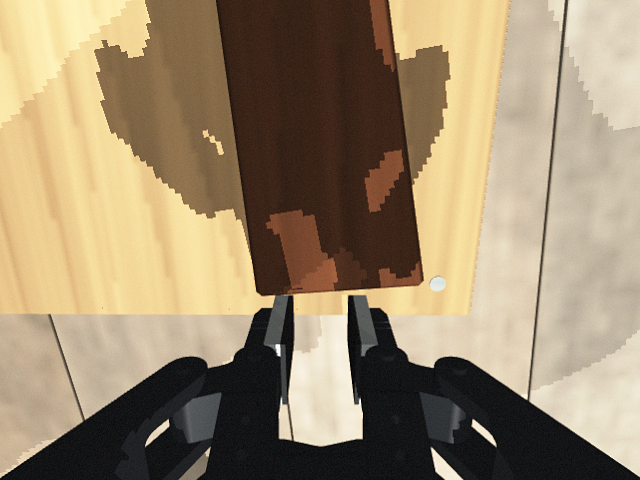

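The fingers are just touching the thick end at row 293. The left finger, on the +x side, will touch first, as wanted. I'll push on 30 mm.

>>> move_arm --plan '[{"tx": 0.06, "ty": 0, "tz": 0, "ax": 0, "ay": 0, "az": 0, "grip": 0.5}, {"tx": 0.06, "ty": 0, "tz": 0, "ax": 0, "ay": 0, "az": 0, "grip": 0.5}, {"tx": 0.06, "ty": 0, "tz": 0, "ax": 0, "ay": 0, "az": 0, "grip": 0.5}, {"tx": 0.06, "ty": 0, "tz": 0, "ax": 0, "ay": 0, "az": 0, "grip": 0.5}, {"tx": 0.06, "ty": 0, "tz": 0, "ax": 0, "ay": 0, "az": 0, "grip": 0.5}, {"tx": 0.06, "ty": 0, "tz": 0, "ax": 0, "ay": 0, "az": 0, "grip": 0.5}, {"tx": 0.06, "ty": 0, "tz": 0, "ax": 0, "ay": 0, "az": 0, "grip": 0.5}, {"tx": 0.06, "ty": 0, "tz": 0, "ax": 0, "ay": 0, "az": 0, "grip": 0.5}, {"tx": 0.06, "ty": 0, "tz": 0, "ax": 0, "ay": 0, "az": 0, "grip": 0.5}, {"tx": 0.06, "ty": 0, "tz": 0, "ax": 0, "ay": 0, "az": 0, "grip": 0.5}]'

```text
time_s: 16.05
tcp_pos: [0.5743, 0.2232, -0.0026]
tcp_rot: [-0.645, 0.764, -0.001, 0.003]
force: [0.0, 0.3, 1.2]
width: 0.0213
```

Run:
```python
from g import *
need(-.070,.29,-.003,np.radians(-99.75))
w=snap('wrist','w17')
```

```text
t 16.05 board [-69.3 265.6] z -0.0026 F [0.  0.3 1.2] w 0.0213 q [ 0.37  0.36 -0.19  1.02  0.   -1.03]
shift units [-0.61   0.017  0.011] turn units [-0.034  0.022  0.012]
shift after turning [-0.61   0.018  0.009]
```

View pics/w17.png

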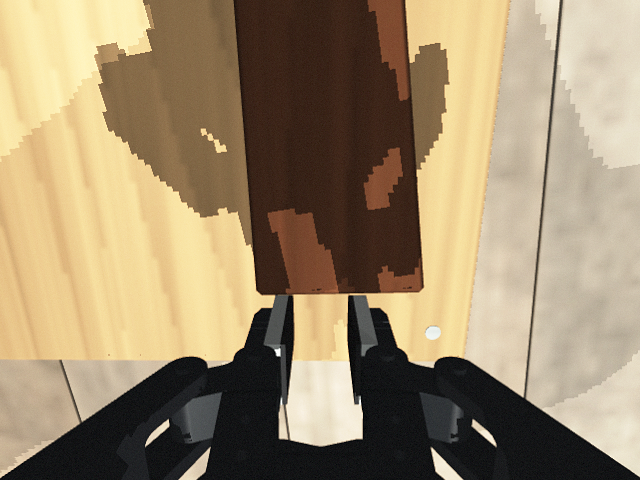

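The wedge has squared up: its thick end is level at row 292, columns 258–423. I'll measure its lateral place against the slot.

```bash
cat > wg.py <<'E'
from g import *
import sys
def wedge(w,pl,pr):
    a=w2b(plane(w,*pl,.034))*1e3;b=w2b(plane(w,*pr,.034))*1e3
    print('thick +x corner',a.round(1),'-x',b.round(1))
E
python3 - <<'E'
from wg import *
w=load('w17')
wedge(w,(257,292),(424,291))
for z in (.034,):
  L=edge(w,(236,15),(256,275),z);R=edge(w,(407,15),(422,275),z)
  T=edge(w,(270,293),(410,292),z,w=4)
  y=np.degrees(ang(L)-BY)%180-90;print('straight yaw rel board',y, 'taper',np.degrees(ang(R)-BY)%180-90,'thick',np.degrees(ang(T)-BY)%180)
  print(w2b(L[0])*1e3, w2b(inter(L,T))*1e3, w2b(inter(R,T))*1e3)
# board right edge of image = near edge x=-135 line
n=edge(w,(508,30),(470,330),.012);print('near edge',w2b(n[0])*1e3,np.degrees(ang(n)-BY)%180-90)
E
```

```text
thick +x corner [-45.5 253.2] -x [-108.9  252.5]
straight yaw rel board 1.3117271616333426 taper 7.876249268634254 thick 1.058480584738902
[-43.91039672 201.05501412] [-45.12475907 254.08866556] [-108.76652966  252.91281555]
near edge [-135.37626401  211.06227763] -0.22962115546178552
```

The wedge origin is at about (-71.5, 178), yaw +0.02 rad. The free band there is x -77 to -61, so it is inside the slot line. I'll push on with a small drift towards the mould and a slight turn to square it.

>>> move_arm --plan '[{"tx": 0.08, "ty": 0, "tz": 0, "ax": 0, "ay": 0, "az": 0.13, "grip": 0.5}, {"tx": 0.1, "ty": -0.005, "tz": 0, "ax": 0, "ay": 0, "az": 0, "grip": 0.5}, {"tx": 0.1, "ty": -0.005, "tz": 0, "ax": 0, "ay": 0, "az": 0, "grip": 0.5}, {"tx": 0.1, "ty": -0.005, "tz": 0, "ax": 0, "ay": 0, "az": 0, "grip": 0.5}, {"tx": 0.1, "ty": -0.005, "tz": 0, "ax": 0, "ay": 0, "az": 0, "grip": 0.5}, {"tx": 0.1, "ty": -0.005, "tz": 0, "ax": 0, "ay": 0, "az": 0, "grip": 0.5}, {"tx": 0.1, "ty": -0.005, "tz": 0, "ax": 0, "ay": 0, "az": 0, "grip": 0.5}, {"tx": 0.1, "ty": -0.005, "tz": 0, "ax": 0, "ay": 0, "az": 0, "grip": 0.5}, {"tx": 0.1, "ty": -0.005, "tz": 0, "ax": 0, "ay": 0, "az": 0, "grip": 0.5}, {"tx": 0.1, "ty": -0.005, "tz": 0, "ax": 0, "ay": 0, "az": 0, "grip": 0.5}, {"tx": 0.1, "ty": -0.005, "tz": 0, "ax": 0, "ay": 0, "az": 0, "grip": 0.5}, {"tx": 0.1, "ty": -0.005, "tz": 0, "ax": 0, "ay": 0, "az": 0, "grip": 0.5}]'

```text
time_s: 17.3
tcp_pos: [0.5678, 0.1764, -0.0027]
tcp_rot: [-0.638, 0.77, -0.001, 0.003]
force: [0.2, 1.8, 1.7]
width: 0.0213
```

```bash
cat > wq.py <<'E'
from g import *
import sys
need(-.070,.115,-.003,np.radians(-99.75))
w=snap('wrist',sys.argv[1])
L=edge(w,(240,15),(256,275),.034,w=10);R=edge(w,(408,15),(424,275),.034,w=10);T=edge(w,(270,293),(410,292),.034,w=4)
f=lambda l:np.radians((np.degrees(ang(l)-BY)%180-90))
print('straight yaw',f(L).round(4),'taper-6.1deg',(f(R)-.1066).round(4),'thick',(np.degrees(ang(T)-BY)%180).round(2))
a=w2b(inter(L,T))*1e3;b=w2b(inter(R,T))*1e3;t=f(L)
print(a.round(1),b.round(1),'origin ~',(a-[28-75*t,75+28*t]).round(1),(b-[-36-75*t,75-36*t]).round(1))
d=snap('scene','s'+sys.argv[1]);cv2.imwrite('pics/c'+sys.argv[1]+'.png',np.hstack([cv2.resize(d['image'][160:280,240:360],(400,400),interpolation=cv2.INTER_NEAREST),cv2.resize(w['image'],(400,300))[:, :] if 0 else cv2.copyMakeBorder(cv2.resize(w['image'],(400,300)),0,100,0,0,cv2.BORDER_CONSTANT)]))
E
python3 wq.py w18
```

```text
t 17.3 board [-67.8 218.3] z -0.0027 F [0.2 1.8 1.7] w 0.0213 q [ 0.3   0.32 -0.24  1.    0.   -1.08]
shift units [ 2.584e+00  1.000e-02 -1.000e-03] turn units [-0.035  0.023 -0.118]
shift after turning [2.583 0.055 0.008]
straight yaw -0.0119 taper-6.1deg -0.0044 thick 179.79
[-43.9 206.5] [-107.5  206.8] origin ~ [-72.8 131.9] [-72.4 131.3]
```

View pics/cw18.png

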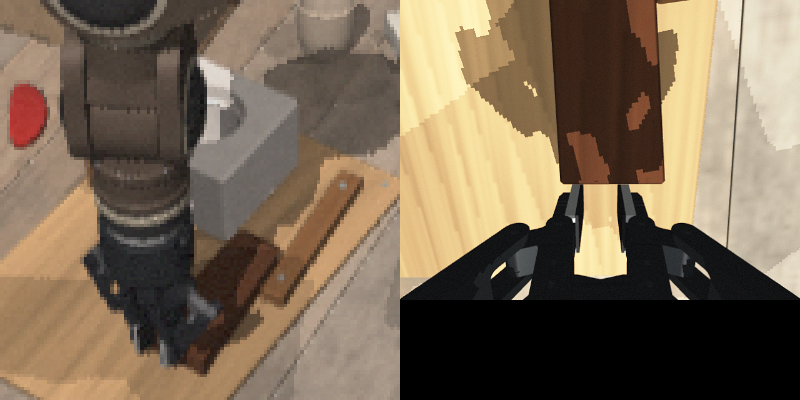

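The wedge is square at (-72.5, 131.5), now along the cleat. I'll follow the cleat's slope and keep watching the force.

>>> move_arm --plan '[{"tx": 0.08, "ty": -0.011, "tz": 0, "ax": 0, "ay": 0, "az": 0, "grip": 0.5}, {"tx": 0.08, "ty": -0.011, "tz": 0, "ax": 0, "ay": 0, "az": 0, "grip": 0.5}, {"tx": 0.08, "ty": -0.011, "tz": 0, "ax": 0, "ay": 0, "az": 0, "grip": 0.5}, {"tx": 0.08, "ty": -0.011, "tz": 0, "ax": 0, "ay": 0, "az": 0, "grip": 0.5}, {"tx": 0.08, "ty": -0.011, "tz": 0, "ax": 0, "ay": 0, "az": 0, "grip": 0.5}, {"tx": 0.08, "ty": -0.011, "tz": 0, "ax": 0, "ay": 0, "az": 0, "grip": 0.5}, {"tx": 0.08, "ty": -0.011, "tz": 0, "ax": 0, "ay": 0, "az": 0, "grip": 0.5}, {"tx": 0.08, "ty": -0.011, "tz": 0, "ax": 0, "ay": 0, "az": 0, "grip": 0.5}, {"tx": 0.08, "ty": -0.011, "tz": 0, "ax": 0, "ay": 0, "az": 0, "grip": 0.5}, {"tx": 0.08, "ty": -0.011, "tz": 0, "ax": 0, "ay": 0, "az": 0, "grip": 0.5}]'

```text
time_s: 18.4
tcp_pos: [0.566, 0.1441, -0.0029]
tcp_rot: [-0.638, 0.77, -0.001, 0.003]
force: [0.8, 1.3, 2.5]
width: 0.021
```

```bash
python3 wq.py w19
```

```text
t 18.4 board [-64.  186.2] z -0.0029 F [0.8 1.3 2.5] w 0.021 q [ 0.25  0.3  -0.27  0.99  0.   -1.13]
shift units [ 1.783  0.118 -0.003] turn units [-0.034  0.022 -0.118]
shift after turning [1.78  0.149 0.003]
straight yaw -0.0165 taper-6.1deg -0.0085 thick 179.28
[-40. 174.] [-103.6  174.8] origin ~ [-69.3  99.4] [-68.8  99.2]
```

View pics/cw19.png

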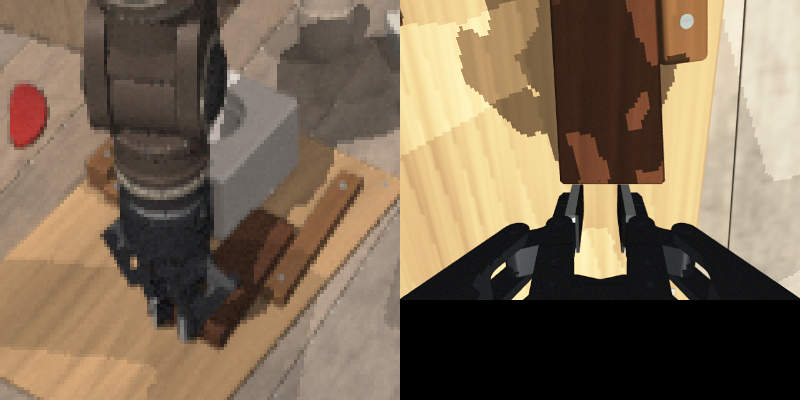

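The wedge is sliding along the cleat, now at (-69, 99). I'll continue with a small yaw correction back.

>>> move_arm --plan '[{"tx": 0.08, "ty": -0.009, "tz": 0, "ax": 0, "ay": 0, "az": -0.07, "grip": 0.5}, {"tx": 0.08, "ty": -0.009, "tz": 0, "ax": 0, "ay": 0, "az": 0, "grip": 0.5}, {"tx": 0.08, "ty": -0.009, "tz": 0, "ax": 0, "ay": 0, "az": 0, "grip": 0.5}, {"tx": 0.08, "ty": -0.009, "tz": 0, "ax": 0, "ay": 0, "az": 0, "grip": 0.5}, {"tx": 0.08, "ty": -0.009, "tz": 0, "ax": 0, "ay": 0, "az": 0, "grip": 0.5}, {"tx": 0.08, "ty": -0.009, "tz": 0, "ax": 0, "ay": 0, "az": 0, "grip": 0.5}, {"tx": 0.08, "ty": -0.009, "tz": 0, "ax": 0, "ay": 0, "az": 0, "grip": 0.5}, {"tx": 0.08, "ty": -0.009, "tz": 0, "ax": 0, "ay": 0, "az": 0, "grip": 0.5}, {"tx": 0.08, "ty": -0.009, "tz": 0, "ax": 0, "ay": 0, "az": 0, "grip": 0.5}, {"tx": 0.08, "ty": -0.009, "tz": 0, "ax": 0, "ay": 0, "az": 0, "grip": 0.5}]'

```text
time_s: 19.5
tcp_pos: [0.5639, 0.1119, -0.003]
tcp_rot: [-0.642, 0.767, -0.001, 0.003]
force: [0.2, 0.4, 1.0]
width: 0.0212
```

```bash
python3 wq.py w20
```

```text
t 19.5 board [-60.7 154.2] z -0.003 F [0.2 0.4 1. ] w 0.0212 q [ 0.2   0.29 -0.29  0.99  0.   -1.2 ]
shift units [ 0.981  0.225 -0.004] turn units [-0.034  0.021 -0.048]
shift after turning [0.979 0.232 0.   ]
straight yaw -0.0109 taper-6.1deg 0.0156 thick 179.74
[-36.5 142. ] [-100.6  142.3] origin ~ [-65.4  67.3] [-65.5  66.9]
```

View pics/w20.png

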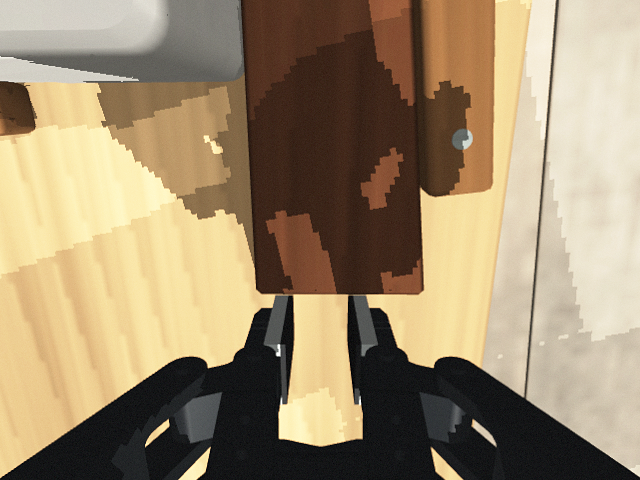

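The wedge has entered the slot between the mould corner and the cleat at (-65.4, 67), with about 42 mm to go. The fingers are clear of the cleat.

>>> move_arm --plan '[{"tx": 0.08, "ty": -0.008, "tz": 0, "ax": 0, "ay": 0, "az": 0, "grip": 0.5}, {"tx": 0.08, "ty": -0.008, "tz": 0, "ax": 0, "ay": 0, "az": 0, "grip": 0.5}, {"tx": 0.08, "ty": -0.008, "tz": 0, "ax": 0, "ay": 0, "az": 0, "grip": 0.5}, {"tx": 0.08, "ty": -0.008, "tz": 0, "ax": 0, "ay": 0, "az": 0, "grip": 0.5}, {"tx": 0.06, "ty": -0.006, "tz": 0, "ax": 0, "ay": 0, "az": 0, "grip": 0.5}, {"tx": 0.06, "ty": -0.006, "tz": 0, "ax": 0, "ay": 0, "az": 0, "grip": 0.5}, {"tx": 0.06, "ty": -0.006, "tz": 0, "ax": 0, "ay": 0, "az": 0, "grip": 0.5}, {"tx": 0.06, "ty": -0.006, "tz": 0, "ax": 0, "ay": 0, "az": 0, "grip": 0.5}]'

```text
time_s: 20.4
tcp_pos: [0.5621, 0.0896, -0.0031]
tcp_rot: [-0.642, 0.767, -0.001, 0.003]
force: [0.0, 0.3, 0.4]
width: 0.022
```

```bash
python3 wq.py w21
```

```text
t 20.4 board [-58.7 131.9] z -0.0031 F [0.  0.3 0.4] w 0.022 q [ 0.16  0.28 -0.3   0.98  0.   -1.24]
shift units [ 0.424  0.279 -0.004] turn units [-0.033  0.022 -0.048]
shift after turning [ 0.422  0.282 -0.002]
straight yaw -0.018 taper-6.1deg 0.0074 thick 178.87
[-34.6 119.3] [-98.9 120.5] origin ~ [-64.   44.8] [-64.2  44.9]
```

View pics/w21.png

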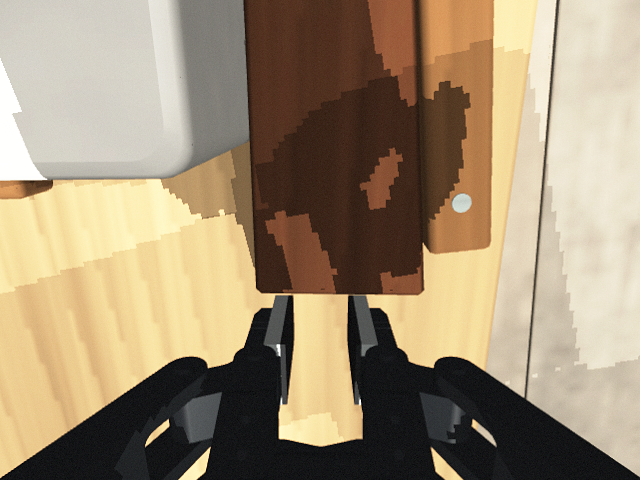

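At y≈45 it still slides freely. I'll continue with smaller rows.

>>> move_arm --plan '[{"tx": 0.05, "ty": -0.003, "tz": 0, "ax": 0, "ay": 0, "az": -0.03, "grip": 0.5}, {"tx": 0.05, "ty": -0.003, "tz": 0, "ax": 0, "ay": 0, "az": 0, "grip": 0.5}, {"tx": 0.05, "ty": -0.003, "tz": 0, "ax": 0, "ay": 0, "az": 0, "grip": 0.5}, {"tx": 0.05, "ty": -0.003, "tz": 0, "ax": 0, "ay": 0, "az": 0, "grip": 0.5}, {"tx": 0.04, "ty": 0, "tz": 0, "ax": 0, "ay": 0, "az": 0, "grip": 0.5}]'

```text
time_s: 21.0
tcp_pos: [0.5607, 0.0803, -0.0031]
tcp_rot: [-0.643, 0.765, -0.001, 0.003]
force: [-0.7, 2.4, 1.6]
width: 0.0212
```

>>> move_arm --plan '[{"tx": 0.025, "ty": 0, "tz": 0, "ax": 0, "ay": 0, "az": 0, "grip": 0.5}, {"tx": 0.025, "ty": 0, "tz": 0, "ax": 0, "ay": 0, "az": 0, "grip": 0.5}, {"tx": 0.025, "ty": 0, "tz": 0, "ax": 0, "ay": 0, "az": 0, "grip": 0.5}]'

```text
time_s: 21.3
tcp_pos: [0.5603, 0.0775, -0.0031]
tcp_rot: [-0.643, 0.765, -0.001, 0.003]
force: [-1.8, 4.0, 1.7]
width: 0.0212
```

```bash
python3 wq.py w22
```

```text
t 21.3 board [-58.4 119.6] z -0.0031 F [-1.8  4.   1.7] w 0.0212 q [ 0.14  0.27 -0.31  0.98  0.   -1.26]
shift units [ 0.116  0.29  -0.004] turn units [-0.031  0.025 -0.017]
shift after turning [ 0.115  0.29  -0.002]
straight yaw -0.0175 taper-6.1deg -0.0099 thick 179.18
[-34.7 107.3] [-98.5 108.2] origin ~ [-64.   32.8] [-63.8  32.6]
```

Resistance begins at y≈33. I'll advance 1 mm per row, two rows per call.

>>> move_arm --plan '[{"tx": 0.025, "ty": 0, "tz": 0, "ax": 0, "ay": 0, "az": 0, "grip": 0.5}, {"tx": 0.025, "ty": 0, "tz": 0, "ax": 0, "ay": 0, "az": 0, "grip": 0.5}]'

```text
time_s: 21.6
tcp_pos: [0.56, 0.0755, -0.0031]
tcp_rot: [-0.643, 0.765, -0.001, 0.003]
force: [-1.4, 4.7, 2.1]
width: 0.0212
```

>>> move_arm --plan '[{"tx": 0.025, "ty": 0, "tz": 0, "ax": 0, "ay": 0, "az": 0, "grip": 0.5}, {"tx": 0.025, "ty": 0, "tz": 0, "ax": 0, "ay": 0, "az": 0, "grip": 0.5}]'

```text
time_s: 21.8
tcp_pos: [0.5596, 0.0736, -0.003]
tcp_rot: [-0.643, 0.765, -0.001, 0.003]
force: [-3.6, 5.7, 2.3]
width: 0.0219
```

```bash
python3 wq.py w23
```

```text
t 21.8 board [-58.4 115.7] z -0.003 F [-3.6  5.7  2.3] w 0.0219 q [ 0.13  0.27 -0.32  0.98  0.   -1.27]
shift units [ 0.018  0.29  -0.002] turn units [-0.032  0.026 -0.017]
shift after turning [ 0.017  0.29  -0.001]
straight yaw -0.0129 taper-6.1deg -0.0036 thick 179.54
[-35.  103.7] [-98.8 104.2] origin ~ [-63.9  29.1] [-63.8  28.8]
```

View pics/w23.png

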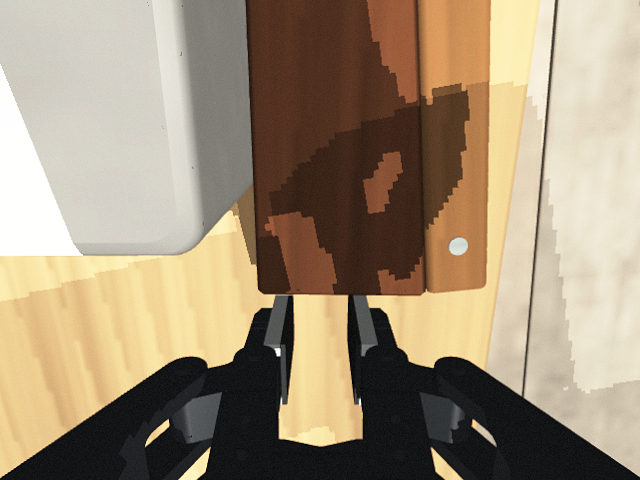

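Force is climbing (5.7 N) at y≈29. I'll continue 1 mm at a time.

>>> move_arm --plan '[{"tx": 0.025, "ty": 0, "tz": 0, "ax": 0, "ay": 0, "az": 0, "grip": 0.5}, {"tx": 0.025, "ty": 0, "tz": 0, "ax": 0, "ay": 0, "az": 0, "grip": 0.5}]'

```text
time_s: 22.1
tcp_pos: [0.5592, 0.0717, -0.0031]
tcp_rot: [-0.644, 0.765, -0.0, 0.003]
force: [-2.6, 5.2, 2.3]
width: 0.0216
```

>>> move_arm --plan '[{"tx": 0.025, "ty": 0, "tz": 0, "ax": 0, "ay": 0, "az": 0, "grip": 0.5}]'

```text
time_s: 22.2
tcp_pos: [0.559, 0.0708, -0.0031]
tcp_rot: [-0.644, 0.765, -0.0, 0.003]
force: [-3.2, 5.8, 2.7]
width: 0.0216
```

>>> move_arm --plan '[{"tx": 0.025, "ty": 0, "tz": 0, "ax": 0, "ay": 0, "az": 0, "grip": 0.5}]'

```text
time_s: 22.3
tcp_pos: [0.5588, 0.0699, -0.0031]
tcp_rot: [-0.644, 0.765, -0.0, 0.003]
force: [-2.8, 6.1, 2.0]
width: 0.0217
```

```bash
python3 wq.py w24
```

```text
t 22.3 board [-58.6 111.9] z -0.0031 F [-2.8  6.1  2. ] w 0.0217 q [ 0.12  0.27 -0.32  0.98  0.   -1.28]
shift units [-0.077  0.285 -0.003] turn units [-0.03   0.029 -0.016]
shift after turning [-0.077  0.285 -0.002]
straight yaw -0.0082 taper-6.1deg -0.0002 thick 179.92
[-35.2 100.1] [-98.9 100.2] origin ~ [-63.8  25.3] [-63.5  24.9]
```

>>> move_arm --plan '[{"tx": 0.025, "ty": 0, "tz": 0, "ax": 0, "ay": 0, "az": 0, "grip": 0.5}]'

```text
time_s: 22.5
tcp_pos: [0.5586, 0.069, -0.0031]
tcp_rot: [-0.644, 0.765, -0.0, 0.003]
force: [-3.2, 5.6, 2.2]
width: 0.0212
```

>>> move_arm --plan '[{"tx": 0.025, "ty": 0, "tz": 0, "ax": 0, "ay": 0, "az": 0, "grip": 0.5}]'

```text
time_s: 22.6
tcp_pos: [0.5584, 0.0683, -0.003]
tcp_rot: [-0.644, 0.765, 0.0, 0.003]
force: [-2.7, 8.7, 2.6]
width: 0.0209
```

```bash
python3 wq.py w25
```

```text
t 22.6 board [-58.7 110.2] z -0.003 F [-2.7  8.7  2.6] w 0.0209 q [ 0.12  0.27 -0.32  0.98  0.   -1.28]
shift units [-0.119  0.284 -0.002] turn units [-0.028  0.034 -0.015]
shift after turning [-0.119  0.283 -0.001]
straight yaw -0.006 taper-6.1deg 0.0028 thick 179.94
[-35.3  98.4] [-99.   98.5] origin ~ [-63.7  23.6] [-63.5  23.3]
```

View pics/w25.png

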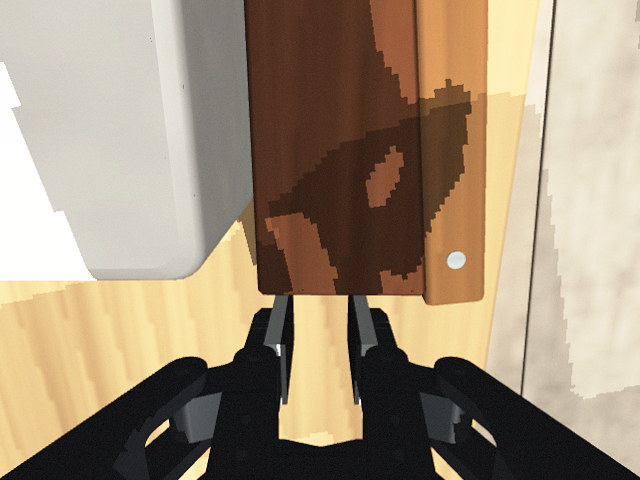

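Force jumped to 8.7 N as it wedged in. A few more half-millimetre to 1 mm steps should seat it firmly, stopping near 18 N.

>>> move_arm --plan '[{"tx": 0.02, "ty": 0, "tz": 0, "ax": 0, "ay": 0, "az": 0, "grip": 0.5}]'

```text
time_s: 22.8
tcp_pos: [0.5586, 0.0682, -0.0029]
tcp_rot: [-0.644, 0.765, 0.0, 0.004]
force: [-2.0, 10.1, 2.4]
width: 0.0216
```

>>> move_arm --plan '[{"tx": 0.02, "ty": 0, "tz": 0, "ax": 0, "ay": 0, "az": 0, "grip": 0.5}]'

```text
time_s: 22.9
tcp_pos: [0.5586, 0.068, -0.0028]
tcp_rot: [-0.644, 0.765, 0.001, 0.005]
force: [-1.8, 11.9, 1.7]
width: 0.0214
```

>>> move_arm --plan '[{"tx": 0.015, "ty": 0, "tz": 0, "ax": 0, "ay": 0, "az": 0, "grip": 0.5}]'

```text
time_s: 23.0
tcp_pos: [0.5586, 0.0679, -0.0028]
tcp_rot: [-0.644, 0.765, 0.001, 0.005]
force: [-2.1, 14.5, 3.0]
width: 0.0215
```

>>> move_arm --plan '[{"tx": 0.015, "ty": 0, "tz": 0, "ax": 0, "ay": 0, "az": 0, "grip": 0.5}]'

```text
time_s: 23.1
tcp_pos: [0.5587, 0.0678, -0.0026]
tcp_rot: [-0.644, 0.765, 0.001, 0.005]
force: [-0.7, 15.3, 2.6]
width: 0.0215
```

>>> move_arm --plan '[{"tx": 0, "ty": 0, "tz": 0, "ax": 0, "ay": 0, "az": 0, "grip": 0.5}, {"tx": 0, "ty": 0, "tz": 0, "ax": 0, "ay": 0, "az": 0, "grip": 0.5}, {"tx": 0, "ty": 0, "tz": 0, "ax": 0, "ay": 0, "az": 0, "grip": 0.5}]'

```text
time_s: 23.4
tcp_pos: [0.5587, 0.0679, -0.0026]
tcp_rot: [-0.644, 0.765, 0.001, 0.005]
force: [-1.7, 14.0, 2.6]
width: 0.0214
```

```bash
python3 wq.py w26
```

```text
t 23.4 board [-58.4 109.9] z -0.0026 F [-1.7 14.   2.6] w 0.0214 q [ 0.12  0.26 -0.32  0.98  0.01 -1.28]
shift units [-0.128  0.291  0.009] turn units [-0.031  0.065 -0.006]
shift after turning [-0.129  0.29   0.009]
straight yaw -0.0069 taper-6.1deg 0.0046 thick 179.63
[-35.2  98.2] [-99.1  98.6] origin ~ [-63.7  23.3] [-63.6  23.3]
```

The wedge is seated firm at y≈23 (snug place 25), with the force holding and no more travel. I'll back off straight, lift and look.

>>> move_arm --plan '[{"tx": -0.1, "ty": 0, "tz": 0, "ax": 0, "ay": 0, "az": 0, "grip": 0.5}, {"tx": -0.3, "ty": 0, "tz": 0, "ax": 0, "ay": 0, "az": 0, "grip": 0.5}, {"tx": -0.6, "ty": 0, "tz": 0, "ax": 0, "ay": 0, "az": 0, "grip": 0.5}, {"tx": 0, "ty": 0, "tz": -1, "ax": 0, "ay": 0, "az": 0, "grip": 0.5}, {"tx": 0, "ty": 0, "tz": -1, "ax": 0, "ay": 0, "az": 0, "grip": 0.5}, {"tx": 0, "ty": 0, "tz": -1, "ax": 0, "ay": 0, "az": 0, "grip": 0.5}, {"tx": 0, "ty": 0, "tz": -1, "ax": 0, "ay": 0, "az": 0, "grip": 0.5}, {"tx": 0, "ty": 0, "tz": -1, "ax": 0, "ay": 0, "az": 0, "grip": 0.5}, {"tx": 0, "ty": 0, "tz": -1, "ax": 0, "ay": 0, "az": 0, "grip": 0.5}, {"tx": 0, "ty": 0, "tz": 0, "ax": 0, "ay": 0, "az": 0, "grip": 0.5}]'

```text
time_s: 24.5
tcp_pos: [0.5664, 0.1036, 0.2431]
tcp_rot: [-0.643, 0.766, -0.004, 0.007]
force: [0.9, -0.0, -0.0]
width: 0.0213
```

Run:
```python
from g import *
need(-.070,.33,.2,np.radians(-99.75))
w=snap('wrist','w27')
d=snap('scene','s27');e=snap('side','d27')
cv2.imwrite('pics/c27.png',np.hstack([cv2.resize(d['image'][160:280,240:360],(400,400),interpolation=cv2.INTER_CUBIC),cv2.resize(e['image'][200:300,240:340],(400,400),interpolation=cv2.INTER_CUBIC)]))
```

```text
t 24.5 board [-56.9 146.4] z 0.2431 F [ 0.9 -0.  -0. ] w 0.0213 q [ 0.18  0.22  0.16  1.5  -0.   -1.22]
shift units [-4.583  0.358  1.095] turn units [-0.097  0.034 -0.02 ]
shift after turning [-4.589  0.328  1.077]
```

View pics/w27.png

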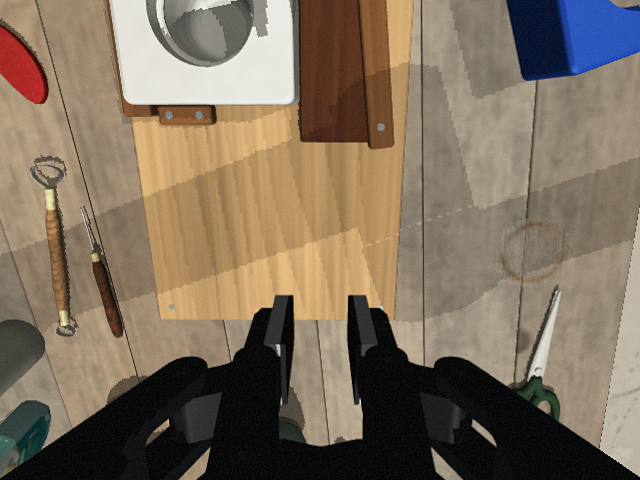

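View pics/c27.png

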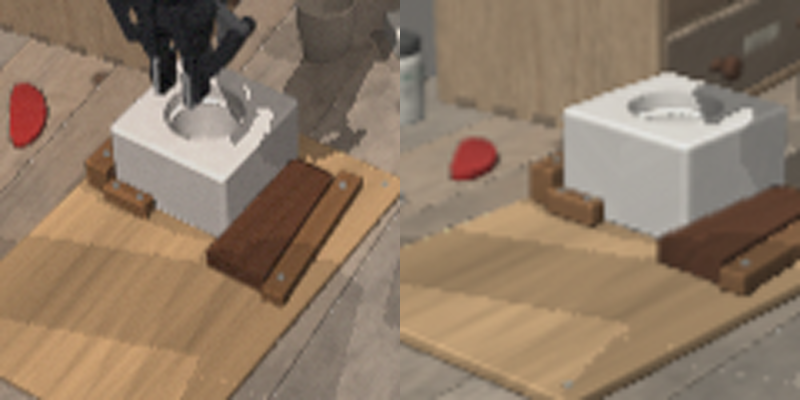

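The wedge sits between mould and cleat with the seam shut. One numeric check that it didn't spring back, then I'll hand in.

Run:
```python
from g import *
w=load('w27')
T=edge(w,(303,141),(362,142),.034,w=4);L=edge(w,(299,60),(301,138),.034,w=3)
print('thick end',w2b(T[0])*1e3,np.degrees(ang(T)-BY)%180,'straight',w2b(L[0])*1e3,np.degrees(ang(L)-BY)%180-90)
S=edge(w,(130,103),(292,103),.096,w=4);B=edge(w,(299,10),(298,90),.096,w=4)
print('mould side',w2b(S[0])*1e3,np.degrees(ang(S)-BY)%180,'back',w2b(B[0])*1e3,np.degrees(ang(B)-BY)%180-90)
c=load('s27')['image'].astype(int);a=load('scene0')['image'].astype(int)
for n,(u,v) in dict(bisque=(338,163),glazed=(210,316),sprig=(365,171),rib=(265,349),stamp=(222,350)).items():
    print(n,np.abs(c[v-14:v+14,u-14:u+14]-a[v-14:v+14,u-14:u+14]).mean().round(1))
print(env.get_obs()['force'])
```

```text
thick end [-60.26122486  99.24924123] 178.14741623068977 straight [-34.52277051  63.20040444] -1.3035662545540703
mould side [24.3353383  65.24630113] 0.23775106056581308 back [-39.52070063  24.93407839] -1.0496119947979707
bisque 27.7
glazed 3.4
sprig 21.1
rib 3.7
stamp 4.1
[ 0.04571541  0.27487989 -0.88127187]
```

Run:
```python
from g import *
env.sign_off();print(env.get_obs()['time_s'])
```

```text
the job is handed in; nothing more can be done
the job is handed in; nothing more can be done
```

The mould is closed and the wedge is in place; I handed the job in at about 25 s on the robot's clock. No verdict is reported.

**What I did**
- I pushed the loose half about 25 mm onto the keys with the two open fingers on its back. It stopped against the standing half: the force rose from 5 to 10 N with no further travel.
- I squared the wedge and pushed it along the cleat into the slot, thin end first. It stopped moving at about 15 N of push.
- I then backed the fingers off and lifted clear.

**Last checks**
- **Seam:** it looks shut in the scene and side views.
- **Wedge:** its thick end is at board y ≈ 99 mm (snug is 100 mm), so it did not spring back after release. It is about 0.01–0.03 rad off straight (limit 0.04).
- **Mould:** its side face is at y ≈ 65 mm and square to about 0.004 rad.
- **Wrist force:** about zero after the fingers left.

**What disagreed or is uncertain**
- **Open fingertips:** they sit about 45 mm above the reported TCP, where the text implies about 13 mm. I used the heights measured in the images.
- **Wedge x:** it reads 1–3 mm towards the cleat compared with its snug place. The limit is 4 mm, and camera calibration is good to about 2 mm.
- **Mould back:** the last reading, -39.5 mm, is probably the wedge's edge picked up by mistake. I judged the seam shut from how far the wedge went in and from the pictures.
- **Bystanders:** the pale cup and sprig mould differed between the first and last pictures. I put that down to the arm and its shadow, since the arm was not brought near them; I did not measure it.
- **Holding force:** I had no direct reading of the wedge's force on the half after the fingers left.

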